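Press the gasket onto a filter cartridge with locking pliers

TASK

Gently stand the metal cartridge upright in the jaws of the bench-mounted locking pliers, orange gasket towards the plain steel anvil, and press its end gently home against the throat block for a moment. Then squeeze the two grips together, without straining them, until they lock by themselves over centre, take your hand off and let the gasket be pressed for three seconds. Finally flick the yellow release lever lightly so that the pliers spring open, leaving the cartridge home in the jaws and the jar, mouse and wipes canister undisturbed.

Things in the scene. Friction and masses are not known exactly. Their poses are not given: they have to be found in the camera images.
- seat (a point): Point on the bed of the fixed jig (12 mm above the table) under the centre of the cartridge when it is home. Axes are the jig's: z up; -x along the centre line of the pliers to the tail of the grips (towards the robot), +x out of the open end of the jaws; +y from the fixed anvil to the moving jaw. 'Behind' below means along -x from here, on the centre line unless a y is given.
- throat: Fixed steel throat block between jaws and grips; origin on the bed, 47 mm behind seat. Its upright end face, 25 mm behind seat, is 36 mm wide and 34 mm high; the cartridge's -x end touches it when home. Hold a push of about 5 N on it for half a second to bed the cartridge (under 1.5 N is no push); more than 20 N is too much.
- anvil_face (a point): Centre of the fixed anvil's bright steel face, at y = -18 mm from seat, 68 mm long, its top 55 mm above the table; same axes as seat.
- cartridge: The loose cartridge, 0.25 to 0.4 kg; origin at the centre of its underside. Metal block 50 mm (x) by 36 mm (y, gasket included) by 45 mm tall, with a white finger tab standing centrally on it, 85 mm tall in all. The orange gasket covers its -y side. Home, its axes agree with those of seat.
- cartridge_tab (a point): Centre of the cartridge's white finger tab, 65 mm above its underside; the tab is 24 mm along x, 22 mm along y, 40 mm tall, so that it can be gripped above the jaws. Axes are the cartridge's.
- cartridge_gasket (a point): Centre of the orange gasket face on the cartridge's -y side: 18 mm from its middle, 22.5 mm above its underside.
- press_pad: Black rubber press pad on the moving jaw, 36 mm along x, 18 to 52 mm above the table; its origin is not on it. Open, its face is at y = +24 to +26 mm from seat, so the 36 mm cartridge has 42 to 44 mm between the jaws, free above and at the +x end. On locking it presses the cartridge against the anvil with some 12 to 25 N.
- fixed_grip: Fixed grey grip, a bar along x from 65 to 163 mm behind seat, 12 mm thick, 36 to 62 mm above the table (free below); its outer face is 19 mm to the -y side of the centre line. Its origin is at table height on the centre line, 47 mm behind seat. More than 28 N on it is too much.
- fixed_grip_mid (a point): Middle of the fixed grip, where a hand squeezes: 127 mm behind seat, y = -13 mm, 49 mm above the table.
- blue_grip: Moving blue grip, a bar reaching 25 to 110 mm from its pivot, 12 mm thick, 36 to 62 mm above the table. Origin: its upright pivot, 47 mm behind seat at y = +13 mm. Open, it splays 0.26 rad to +y (outer face 40 mm from the centre line at its middle); locked, it is parallel to the fixed grip (outer face at 19 mm; 38 mm over both).
- blue_grip_mid (a point): Middle of the blue grip, 80 mm from its pivot, 49 mm above the table. Squeezed here towards -y with the cartridge in, it takes a peak of about 8 to 16 N (it varies with the hidden screw setting), goes over centre, pulls itself onto a hard stop and stays. More than 28 N is too much. Empty, the pliers do not lock.
- handle (a joint): Turn of the blue grip: 0 = sprung open, dead centre at 0.205, 0.26 to 0.27 = locked against its stop.
- release_tab: Yellow release lever at the tail of the fixed grip, pointing back (-x), 47 mm from pivot to end, 7 mm thick, 37 to 67 mm above the table. Origin: its upright pivot, 155 mm behind seat at y = -13 mm. Open it leans 0.54 rad to -y; as the pliers lock it swings across to 0.5 rad on the +y side; pushed back towards -y it breaks the lock and the blue grip springs open.
- release_tip (a point): Pushing point on the release lever, 35 mm from its pivot, 52 mm above the table. From locked it takes about 4 to 10 N here over about 10 mm to break the lock; then the lever runs away by itself to its hard stop in the open position. More than 15 N on it is too much.
- release (a joint): Angle of the release lever, geared to the blue grip: 0 = pliers open (leaning 0.54 rad to -y), 1.04 = locked (0.5 rad to +y); the lock breaks below about 0.82.
- jar: Bystander: amber capped jar, 52 mm across, 75 mm tall; origin under its centre.
- mouse: Bystander: black computer mouse, 100 by 58 by 32 mm; origin under its centre.
- wipes: Bystander: white wipes canister, 80 mm across, 150 mm tall; origin under its centre.
Things that resemble listed ones, but are neither listed nor needed, are in the scene too. Leave any green or red look-alike of the cartridge alone.

How it is judged:
By the outcome, as a careful person would: the job done as asked, in the order asked, and still so for the second after the job is handed in, with the robot touching nothing.
It also fails if it takes over 72 s, if anything falls off the work surface, if the arm or the gripper's body presses on something with over 40 N, if the wrist force passes 120 N, or if a joint passes its speed limit or range.

ROBOT

A 7-joint arm with a two-finger parallel gripper is mounted at the origin on the work surface. World frame = base frame: x ahead of the robot, y to its left, z up, the work surface at z = 0. Lengths are in m, angles in degrees, forces in N, time in s.
With the tool pointing down it reaches from about 0.425 to 0.875 m from the base axis. Payload 4.7 kg.
Tool frame: the origin (TCP) lies at the very end of the fingers, on their centre line; the grasp point (between the pads) lies 19 mm behind it; z points along the fingers, y is the direction in which the jaws open and shut (so a half turn about z gives the same grasp; the last joint's range is limited). The gripper opens to 87 mm and grips with 3 to 60 N. Pads are 19 mm wide; open, the fingers measure 117 mm over their backs; the gripper's body (75 mm by 190 mm) begins 51 mm behind the grasp point.
Start: joints at [67.156, 18.392, -4.016, 83.108, 1.295, 78.541, -3.26], TCP at [0.261, -0.595, 0.201] pointing down, gripper open.
Joint ranges: [-163.93, 163.93], [-17.29, 119.83], [-79.2, 71.16], [3.27, 140.29], [-89.18, 269.18], [5.43, 117.66], [-154.24, 154.24]. Speed limits (degrees/s): [147.25, 147.25, 180, 180, 180, 180, 180].

INTERFACE

Orientations are given as [roll, pitch, yaw] about the fixed x, y, z axes, in that order (R = Rz(yaw) Ry(pitch) Rx(roll)).
In Python, from cell import env gives the robot as it stands.
- The arm moves only by the tool servo_tool, never from a script. Its argument "increments" is a list that holds one entry, the list of rows, each a list of 7 numbers: the shift along the tool's x, y, z in m, then the turn, a rotation vector about the tool's x, y, z in degrees, then the opening, from -1 (shut) to 1 (fully open). In form: [[[dx, dy, dz, rx, ry, rz, fingers], ...]]. A call has 1 to 20 rows; each row is the pose to reach, as a shift and turn from the pose commanded when the call began, along the tool's axes at that moment; what a row does not reach only later rows make up. A row lasts 1/10 s, in which the tool goes at most 50 mm and 8.59 degrees, less where a joint would pass 70% of its speed; a pose out of reach is approached as far as the arm can. A call with a gripper value outside its range is refused whole. The fingers move at their own pace and stop on an object; "squeeze" is the grip in N (left out, the last holds). Time passes only in rows, so rows that repeat a pose let the fingers close. It gives the time, the measured TCP pose, the force and the opening at its end, in the units of the state.
- env.get_obs(): the state, without advancing time (a new reading comes with each control period).
- env.read_camera(name): name is "scene" or "top" or "wrist"; returns a dict with "frame" (384x512x3 uint8, blue, green, red), "intrinsics" (3x3 intrinsics, pixels), "rvec" (rotation vector, rad) and "tvec" (3), from world to camera coordinates, as OpenCV has them. Camera axes: x right, y down, z forward; pixel columns grow to the right and rows downward; lengths in m; the calibration is good to about 2 mm. A picture is of the moment at which its call begins. There is no depth.
- env.sign_off(): hands the job in, once; it reports no verdict.
The state is a dict: "time_s": time; "qpos": joint angles; "joint_velocities": joint speeds; "effort": joint torques, N m; "tool_pos": TCP position; "tool_rot": TCP orientation; "force": force on the tool from outside, world axes, zero at the start; "wrist_torque": the same for the moment, N m; "grip_width": finger opening in m.
Only numpy, scipy, OpenCV 4.12 (cv2) and the standard library are available. Lean on these libraries where they do the work, as an engineer would, in place of code of your own. Each camera call takes 0.05 s, during which the arm holds its last target.

## Working session

There is one attempt and no reset: what is moved stays moved. The work goes in short steps, Python scripts to look and compute and a tool call to move; the robot and the scene stay as the last step left them, time stands still between calls to the robot, and variables do not carry over. Pictures are saved under pics/ and viewed, and the job is handed in when it is done.

Besides the shell and the picture viewer there is one more tool, called after "Emit:" by a JSON object that holds its "name" and its "arguments", one argument or row to a line. servo_tool: Moves the arm, as the interface text tells. Its arguments: {"type":"object","properties":{"increments":{"type":"array","items":{"type":"array","items":{"type":"array","items":{"type":"number"}}}},"squeeze":{"type":"number"}},"required":["increments"]}

```bash
ls; mkdir -p pics; cat > h.py <<'E'
import numpy as np, cv2
from cell import env
def cam(n,save=None):
    d=env.read_camera(n)
    if save: cv2.imwrite('pics/'+save,d['frame'])
    return d
def ray(d,u,v):
    K=np.array(d['intrinsics']);R,_=cv2.Rodrigues(np.array(d['rvec'],float));t=np.array(d['tvec'],float).ravel()
    return -R.T@t, R.T@np.linalg.inv(K)@np.array([u,v,1.])
def onz(d,u,v,z):
    c,r=ray(d,u,v); return c+r*(z-c[2])/r[2]
def proj(d,p):
    return cv2.projectPoints(np.array(p,float).reshape(-1,1,3),np.array(d['rvec'],float),np.array(d['tvec'],float),np.array(d['intrinsics'],float),None)[0].reshape(-1,2)
E
python3 - <<'E'
from h import *
np.set_printoptions(precision=4,suppress=True)
print(env.get_obs())
for n in ['scene','top','wrist']:
    d=cam(n,n+'0.png'); c,_=ray(d,0,0); print(n,c,d['intrinsics'])
E
```

```text
pics
{'time_s': 0.0, 'qpos': array([67.1568, 18.4413, -4.0137, 83.1705,  1.2963, 78.5402, -3.2612]), 'joint_velocities': array([-0.0371,  0.0466,  0.0062,  0.0627,  0.0619, -0.0041, -0.0042]), 'effort': array([ -0.0005, -49.1291,  -0.4038, -31.2535,  -0.0638,   0.0437,
         0.0001]), 'tool_pos': array([ 0.2605, -0.5949,  0.1995]), 'tool_rot': array([-179.8933,    0.0074,   23.6502]), 'force': array([-0.5479, -0.2049, -0.4902]), 'wrist_torque': array([ 0.043 , -0.0252,  0.0031]), 'grip_width': 0.08711822513330582}
scene [1.1489 0.5266 0.8619] [[451.2237   0.     258.6555]
 [  0.     451.2237 199.465 ]
 [  0.       0.       1.    ]]
top [ 0.3837 -0.04    1.564 ] [[494.4715   0.     261.9133]
 [  0.     494.4715 192.572 ]
 [  0.       0.       1.    ]]
wrist [ 0.3247 -0.5679  0.3847] [[291.2553   0.     254.5768]
 [  0.     291.2553 189.5957]
 [  0.       0.       1.    ]]
```

View pics/scene0.png

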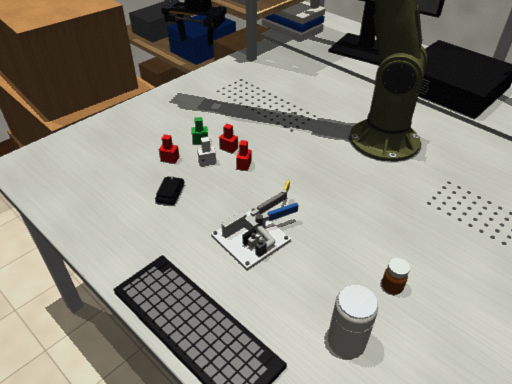

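View pics/top0.png

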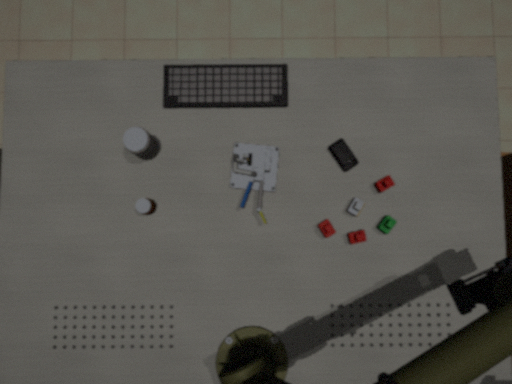

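View pics/wrist0.png

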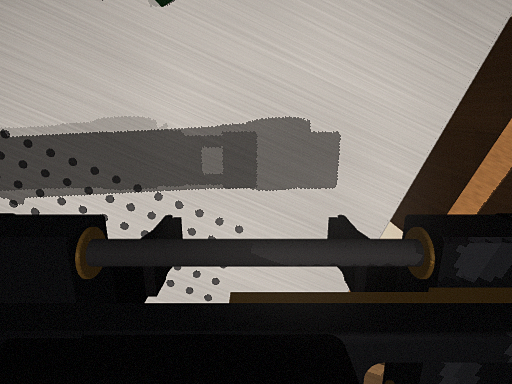

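The scene and top views show the grey cartridge at scene (207,152) and top (355,206), among three red look-alikes and one green. The jig is at scene (255,235) and top (255,170), with the grips pointing towards the robot. Next I'll enlarge both areas.

```bash
python3 - <<'E'
from h import *
np.set_printoptions(precision=4,suppress=True)
s=cv2.imread('pics/scene0.png');t=cv2.imread('pics/top0.png')
def z(i,x,y,w,h,k): return cv2.resize(i[y:y+h,x:x+w],None,fx=k,fy=k,interpolation=cv2.INTER_CUBIC)
a=np.hstack([z(s,205,175,100,95,4),z(s,155,105,100,95,4)])
b=np.hstack([z(t,220,135,70,95,4)*1,z(t,310,160,100,95,4)])
b=cv2.convertScaleAbs(b,alpha=1.3)
cv2.imwrite('pics/zs.png',a);cv2.imwrite('pics/zt.png',b)
d=cam('top')
for u,v in [(355,206),(327,228),(357,237),(387,224),(384,184),(343,154),(137,140),(145,206),(262,215),(256,165)]: print(u,v,onz(d,u,v,0.03))
E
```

```text
355 206 [ 0.479 -0.323  0.03 ]
327 228 [ 0.4113 -0.2349  0.03  ]
357 237 [ 0.3831 -0.3269  0.03  ]
387 224 [ 0.4226 -0.4206  0.03  ]
384 184 [ 0.5471 -0.4148  0.03  ]
343 154 [ 0.6425 -0.2891  0.03  ]
137 140 [0.6913 0.3581 0.03  ]
145 206 [0.483  0.3297 0.03  ]
262 215 [ 0.4528 -0.0341  0.03  ]
256 165 [ 0.6094 -0.0162  0.03  ]
```

View pics/zs.png

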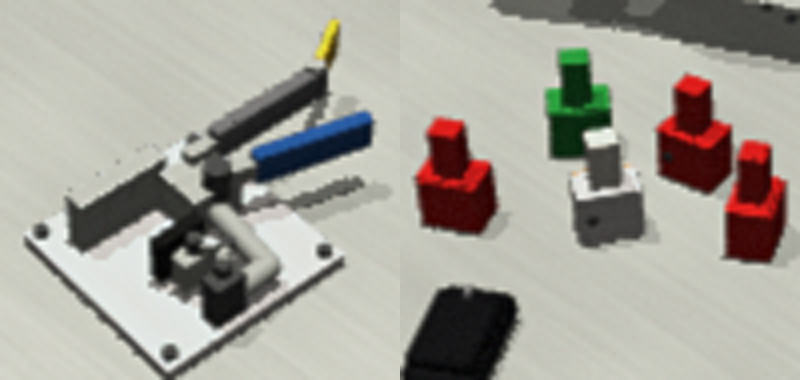

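View pics/zt.png

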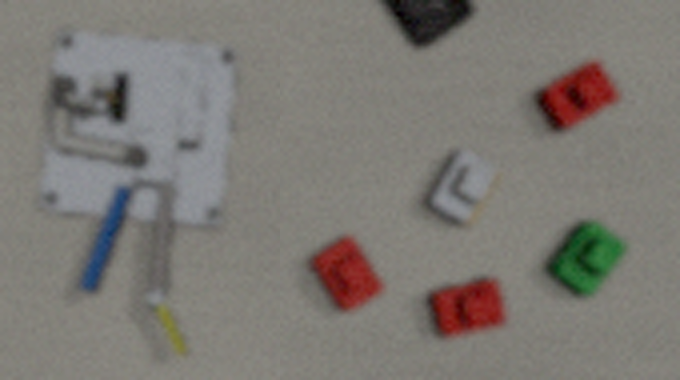

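```bash
cat >> h.py <<'E'
from scipy.spatial.transform import Rotation as Ro
def plan(pos,rpy):
    "increment in tool axes from measured pose (assumes commanded=measured)"
    o=env.get_obs(); R0=Ro.from_euler('xyz',o['tool_rot'],degrees=True); R1=Ro.from_euler('xyz',rpy,degrees=True)
    return R0.inv().apply(np.array(pos)-o['tool_pos']), (R0.inv()*R1).as_rotvec(degrees=True)
E
python3 - <<'E'
from h import *
np.set_printoptions(precision=4,suppress=True)
d=cam('wrist'); print(ray(d,256,192), onz(d,256,150,0.04))
R,_=cv2.Rodrigues(d['rvec']); print(R)
t=cam('top'); s=cam('scene')
# orange, blue, yellow masks
for n,e in (('top',t),('scene',s)):
    hsv=cv2.cvtColor(e['frame'],cv2.COLOR_BGR2HSV)
    for nm,lo,hi in (('yellow',(22,90,90),(35,255,255)),('blue',(100,120,60),(130,255,255))):
        m=cv2.inRange(hsv,lo,hi); k,l,st,ce=cv2.connectedComponentsWithStats(m)
        for i in range(1,k):
            if st[i,4]>8:
                p=np.argwhere(l==i)[:,::-1].astype(np.float32); r=cv2.minAreaRect(p); print(n,nm,st[i],[onz(e,*q,0.062)[:2] for q in cv2.boxPoints(r)])
print(plan([0.41,-0.33,0.25],[180,0,23.65]))
E
```

```text
(array([ 0.3248, -0.568 ,  0.385 ]), array([-0.235 , -0.1081, -0.966 ])) [ 0.2879 -0.5859  0.04  ]
[[ 0.4004 -0.9163  0.    ]
 [-0.8871 -0.3876  0.2507]
 [-0.2297 -0.1004 -0.9681]]
top yellow [260 212   6  11  25] [array([ 0.4593, -0.0257]), array([ 0.4617, -0.0306]), array([ 0.4312, -0.0456]), array([ 0.4289, -0.0407])]
top blue [241 182  11  25  69] [array([0.4799, 0.0316]), array([0.5532, 0.0039]), array([ 0.5502, -0.0038]), array([0.477 , 0.0239])]
scene yellow [394  54  21   7  51] [array([-0.4181, -0.2333]), array([-0.4508, -0.2496]), array([-0.4758, -0.1747]), array([-0.4432, -0.1597])]
scene yellow [354 140  53  18 200] [array([ 0.1873, -0.0051]), array([ 0.1486, -0.0242]), array([0.0995, 0.124 ]), array([0.1379, 0.1393])]
scene yellow [284 180   6  10  34] [array([ 0.4599, -0.034 ]), array([ 0.4233, -0.0497]), array([ 0.4224, -0.0405]), array([ 0.4588, -0.0251])]
scene blue [191  15  15   5  43] [array([-0.0965, -1.0683]), array([-0.1257, -1.103 ]), array([-0.1701, -1.0584]), array([-0.1402, -1.0244])]
scene blue [273  14  36  13  54] [array([-0.3486, -0.8132]), array([-0.3953, -0.8487]), array([-0.4374, -0.6785]), array([-0.3913, -0.6475])]
scene blue [218  18  16  11  52] [array([-0.1499, -0.9664]), array([-0.2472, -0.9717]), array([-0.2086, -0.9149]), array([-0.1145, -0.9112])]
scene blue [184  21  23  17 258] [array([ 0.0397, -0.9667]), array([-0.0654, -1.0783]), array([-0.1086, -0.9767]), array([-0.0024, -0.8722])]
scene blue [169  24   9   7  33] [array([ 0.0191, -1.0802]), array([-0.017 , -1.1107]), array([-0.0144, -1.0495]), array([ 0.0211, -1.0204])]
scene blue [268 203  30  12 111] [array([ 0.5519, -0.0034]), array([0.4751, 0.0259]), array([0.4824, 0.0357]), array([0.5585, 0.0064])]
(array([ 0.2432, -0.1832, -0.0496]), array([-0.0196,  0.0059, -0.0007]))
```

Emit:
{"name": "servo_tool", "arguments": {
  "increments": [
    [[0.04, -0.03, -0.05, 0, 0, 0, 1], [0.08, -0.06, -0.05, 0, 0, 0, 1], [0.12, -0.09, -0.05, 0, 0, 0, 1], [0.16, -0.12, -0.05, 0, 0, 0, 1], [0.2, -0.15, -0.05, 0, 0, 0, 1], [0.243, -0.183, -0.05, 0, 0, 0, 1], [0.243, -0.183, -0.05, 0, 0, 0, 1], [0.243, -0.183, -0.05, 0, 0, 0, 1], [0.243, -0.183, -0.05, 0, 0, 0, 1]]
  ]
}}

```text
time_s: 1.25
tool_pos: [0.4097, -0.3307, 0.2507]
tool_rot: [179.9, 0.0, 23.7]
force: [-0.0, -0.5, 0.2]
grip_width: 0.0872
```

```bash
python3 - <<'E'
from h import *
np.set_printoptions(precision=4,suppress=True)
o=env.get_obs();print(o['time_s'],o['tool_pos'],o['tool_rot'],o['force'])
d=cam('wrist','w1.png'); cv2.imwrite('pics/w1z.png',cv2.resize(d['frame'][:220],None,fx=1.56,fy=1.56))
np.save('w1.npy',d,allow_pickle=True)
E
```

```text
1.25 [ 0.4097 -0.3307  0.2507] [179.948    0.0405  23.6737] [-0.0177 -0.5129  0.2144]
```

View pics/w1z.png

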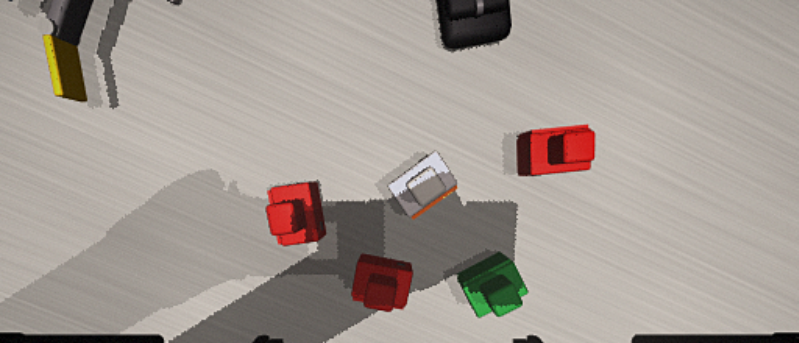

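The wrist view shows the grey cartridge at about (271,118) native. Its orange gasket edge is at the lower right, and the red and green blocks are around it.

```bash
python3 - <<'E'
from h import *
f=cv2.imread('pics/w1.png')
cv2.imwrite('pics/w1c.png',cv2.resize(f[85:150,230:310],None,fx=9,fy=9,interpolation=cv2.INTER_CUBIC))
E
```

```text
(no output)
```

View pics/w1c.png

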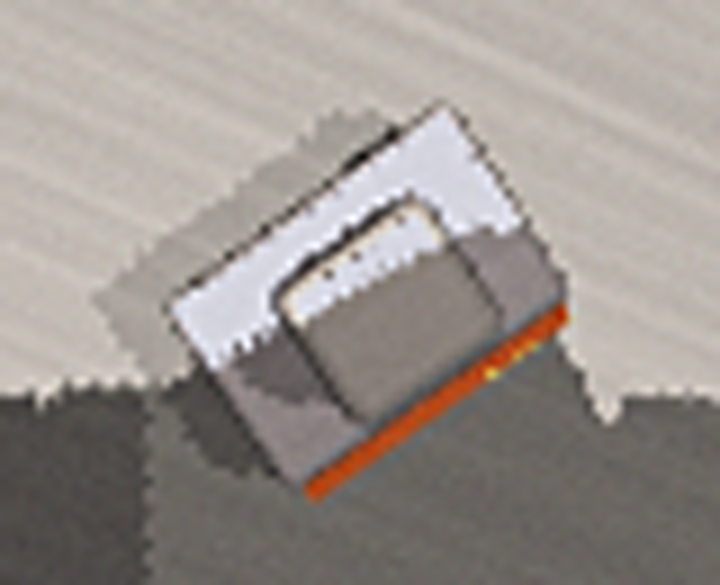

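```bash
python3 - <<'E'
from h import *
np.set_printoptions(precision=4,suppress=True)
d=np.load('w1.npy',allow_pickle=True).item()
def pts(l,z): return np.array([onz(d,230+(x-4)/9,85+(y-4)/9,z)[:2] for x,y in l])
P=pts([(168,303),(445,103),(568,310),(312,492)],.045); T=pts([(278,298),(420,200),(500,318),(368,420)],.085)
for Q in (P,T):
    e=np.roll(Q,-1,0)-Q
    print(Q,'\nlen',np.linalg.norm(e,axis=1),'ang',np.degrees(np.arctan2(e[:,1],e[:,0])),'c',Q.mean(0))
E
```

```text
[[ 0.4659 -0.2985]
 [ 0.5071 -0.3237]
 [ 0.4882 -0.352 ]
 [ 0.4496 -0.3287]] 
len [0.0482 0.034  0.0452 0.0343] ang [ -31.4354 -123.58    148.8789   61.5374] c [ 0.4777 -0.3257]
[[ 0.473  -0.3118]
 [ 0.4916 -0.3236]
 [ 0.4823 -0.3393]
 [ 0.4635 -0.329 ]] 
len [0.022  0.0182 0.0214 0.0196] ang [ -32.4633 -120.4912  151.0987   61.0367] c [ 0.4776 -0.3259]
```

```bash
python3 - <<'E'
from h import *
np.set_printoptions(precision=4,suppress=True)
print(plan([.4777,-.3258,.052],[180,0,59]))
E
```

```text
(array([0.0654, 0.022 , 0.1985]), array([  0.0203,   0.0546, -35.4476]))
```

Emit:
{"name": "servo_tool", "arguments": {
  "increments": [
    [[0.02, 0.005, 0, 0, 0, -8, 0.2], [0.04, 0.012, 0.02, 0, 0, -16, 0.2], [0.0654, 0.022, 0.06, 0, 0, -24, 0.2], [0.0654, 0.022, 0.09, 0, 0, -32, 0.2], [0.0654, 0.022, 0.11, 0, 0, -35.4, 0.2], [0.0654, 0.022, 0.11, 0, 0, -35.4, 0.2], [0.0654, 0.022, 0.11, 0, 0, -35.4, 0.2], [0.0654, 0.022, 0.11, 0, 0, -35.4, 0.2]]
  ],
  "squeeze": 20
}}

```text
time_s: 2.1
tool_pos: [0.4791, -0.3258, 0.1423]
tool_rot: [179.8, 0.0, 58.9]
force: [-0.7, -1.0, -0.2]
grip_width: 0.0527
```

```bash
python3 - <<'E'
from h import *
np.set_printoptions(precision=4,suppress=True)
d=cam('wrist','w2.png')
print(plan([.4777,-.3258,.052],[180,0,59]), env.get_obs()['qpos'])
E
```

```text
(array([-0.001 , -0.0015,  0.0904]), array([ 0.1766,  0.0335, -0.0636])) [ 48.8163  12.8326 -19.7728  97.5113   4.6188  70.2729  -3.1119]
```

View pics/w2.png

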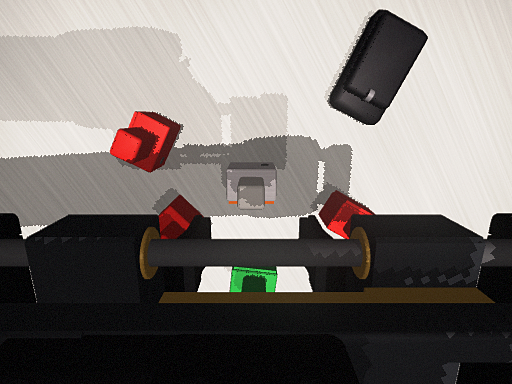

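The cartridge tab, at (251,193), is centred between the fingers and square to them. I'll go down and grip.

Emit:
{"name": "servo_tool", "arguments": {
  "increments": [
    [[-0.001, -0.001, 0.03, 0, 0, 0, 0.2], [-0.001, -0.001, 0.06, 0, 0, 0, 0.2], [-0.001, -0.001, 0.08, 0, 0, 0, 0.2], [-0.001, -0.001, 0.09, 0, 0, 0, 0.2], [-0.001, -0.001, 0.09, 0, 0, 0, 0.2], [-0.001, -0.001, 0.09, 0, 0, 0, -0.2], [-0.001, -0.001, 0.09, 0, 0, 0, -0.6], [-0.001, -0.001, 0.09, 0, 0, 0, -0.8], [-0.001, -0.001, 0.09, 0, 0, 0, -1], [-0.001, -0.001, 0.09, 0, 0, 0, -1], [-0.001, -0.001, 0.09, 0, 0, 0, -1]]
  ],
  "squeeze": 25
}}

```text
time_s: 3.25
tool_pos: [0.4773, -0.3246, 0.0511]
tool_rot: [180.0, 0.0, 59.1]
force: [-1.1, 1.0, 3.8]
grip_width: 0.0234
```

Emit:
{"name": "servo_tool", "arguments": {
  "increments": [
    [[0, 0, -0.02, 0, 0, 0, -1], [0, 0, -0.06, 0, 0, 0, -1], [0, 0, -0.1, 0, 0, 0, -1], [0, 0, -0.15, 0, 0, 0, -1], [0, 0, -0.18, 0, 0, 0, -1], [0, 0, -0.18, 0, 0, 0, -1]]
  ]
}}

```text
time_s: 3.85
tool_pos: [0.4797, -0.3259, 0.2353]
tool_rot: [179.5, 0.0, 59.1]
force: [1.5, -0.9, -2.1]
grip_width: 0.0235
```

```bash
python3 - <<'E'
from h import *
np.set_printoptions(precision=4,suppress=True)
d=cam('wrist','w3.png')
t=cam('top','t3.png')
print(plan([.55,-.10,.23],[180,0,84.7]), env.get_obs()['qpos'])
E
```

```text
(array([ 0.23  , -0.0526, -0.0005]), array([ -0.0626,  -0.0093, -25.6455])) [ 49.1699   9.8368 -19.9213  90.8265   3.392   79.9949  -2.0203]
```

View pics/w3.png

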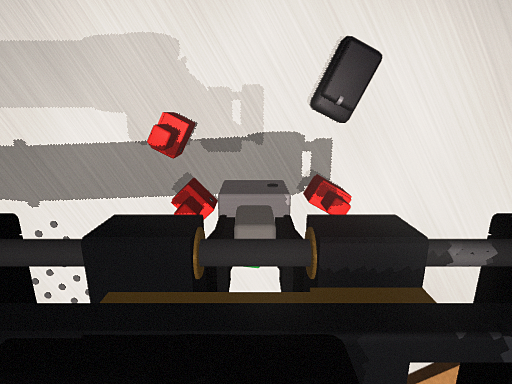

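The cartridge is held square: the opening is 23.4 mm and the tab is 24 mm. Next I'll move so the wrist camera is over the jig.

Emit:
{"name": "servo_tool", "arguments": {
  "increments": [
    [[0.03, -0.007, 0, 0, 0, -4, -1], [0.07, -0.017, 0, 0, 0, -9, -1], [0.11, -0.026, 0, 0, 0, -14, -1], [0.15, -0.036, 0, 0, 0, -19, -1], [0.19, -0.045, 0, 0, 0, -23, -1], [0.22, -0.05, 0, 0, 0, -25.6, -1], [0.23, -0.0526, 0, 0, 0, -25.6, -1], [0.23, -0.0526, 0, 0, 0, -25.6, -1], [0.23, -0.0526, 0, 0, 0, -25.6, -1], [0.23, -0.0526, 0, 0, 0, -25.6, -1]]
  ]
}}

```text
time_s: 4.95
tool_pos: [0.5495, -0.1026, 0.2296]
tool_rot: [-179.9, 0.0, 84.5]
force: [0.4, 1.5, -3.7]
grip_width: 0.0237
```

```bash
python3 - <<'E'
from h import *
np.set_printoptions(precision=4,suppress=True)
d=cam('wrist','w4.png'); np.save('w4.npy',d,allow_pickle=True)
o=env.get_obs();print(o['tool_pos'],o['tool_rot'],o['force'],o['qpos'])
f=d['frame']
cv2.imwrite('pics/w4c.png',cv2.resize(f[0:215,100:360],None,fx=3,fy=3)[:600,:800])
E
```

```text
[ 0.5497 -0.1024  0.2299] [-179.9331    0.0379   84.4604] [-0.354  -0.2839 -3.7036] [ 36.2155   8.6424 -31.4688  92.8134   4.608   79.8996  -1.3175]
```

View pics/w4.png

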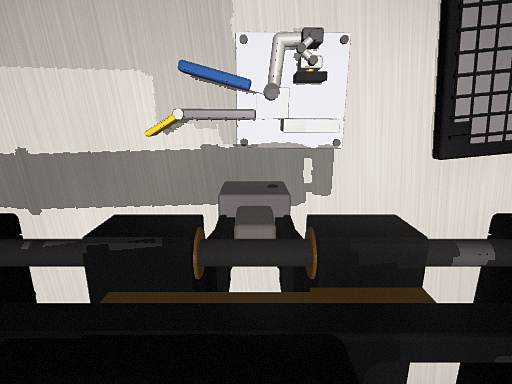

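View pics/w4c.png

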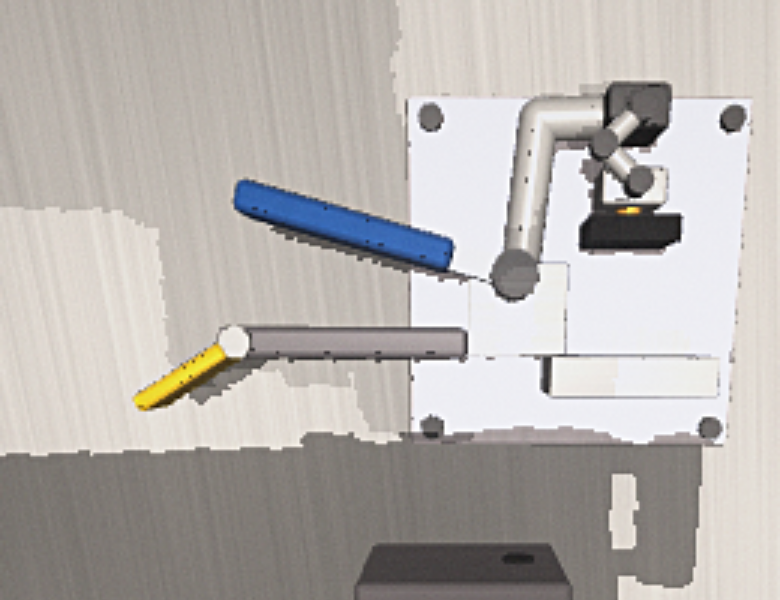

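```bash
python3 - <<'E'
from h import *
np.set_printoptions(precision=4,suppress=True)
d=np.load('w4.npy',allow_pickle=True).item()
def P(x,y,z): return onz(d,100+(x-1)/3,(y-1)/3,z)[:2]
def ang(a,b): v=b-a; return np.degrees(np.arctan2(v[1],v[0])),np.linalg.norm(v)
a,b=P(548,357,.055),P(718,358,.055); print('anvil',a,b,ang(a,b))
a,b=P(245,327,.062),P(466,328,.062);print('fix top edge',a,b,ang(a,b))
a,b=P(250,358,.062),P(466,357,.062);print('fix bot edge',a,b,ang(a,b))
a,b=P(566,355,.046),P(568,262,.046);print('throat face',a,b,ang(a,b))
a,b=P(239,181,.062),P(452,240,.062);print('blue up edge',a,b,ang(a,b))
print('lever piv',P(234,341,.067),P(234,341,.062),'pivot disc',P(515,272,.06))
print('bolts',[P(*q,.014) for q in [(430,117),(733,118),(432,427),(710,428)]])
a,b=P(430,117,.014),P(733,118,.014);print(ang(a,b));a,b=P(432,427,.014),P(710,428,.014);print(ang(a,b))
print('pad',P(580,248,.052),P(680,242,.052))
E
```

```text
anvil [ 0.5902 -0.0437] [ 0.6579 -0.0508] (np.float64(-5.920272588058167), np.float64(0.0680026689617039))
fix top edge [ 0.4732 -0.0208] [ 0.5587 -0.0295] (np.float64(-5.843687794016038), np.float64(0.08595099745673178))
fix bot edge [ 0.4732 -0.0326] [ 0.5576 -0.0404] (np.float64(-5.3350346244416516), np.float64(0.08473830292676145))
throat face [ 0.5984 -0.0439] [ 0.6017 -0.008 ] (np.float64(84.81648178615349), np.float64(0.03606127011449461))
blue up edge [0.4794 0.0314] [0.5565 0.003 ] (np.float64(-20.21603804837793), np.float64(0.08218526170151612))
lever piv [ 0.4693 -0.0257] [ 0.468  -0.0256] pivot disc [ 0.5795 -0.0106]
bolts [array([0.5521, 0.0571]), array([0.6779, 0.0444]), array([ 0.5392, -0.0705]), array([ 0.6649, -0.0833])]
(np.float64(-5.77276221228093), np.float64(0.12647423450039227))
(np.float64(-5.794606065865887), np.float64(0.12635719722298244))
pad [ 0.606  -0.0037] [ 0.645  -0.0053]
```

```bash
python3 - <<'E'
from h import *
np.set_printoptions(precision=4,suppress=True)
d=np.load('w4.npy',allow_pickle=True).item()
cv2.imwrite('pics/w4d.png',cv2.resize(d['frame'][170:250,205:305],None,fx=7,fy=7,interpolation=cv2.INTER_CUBIC))
E
```

```text
(no output)
```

View pics/w4d.png

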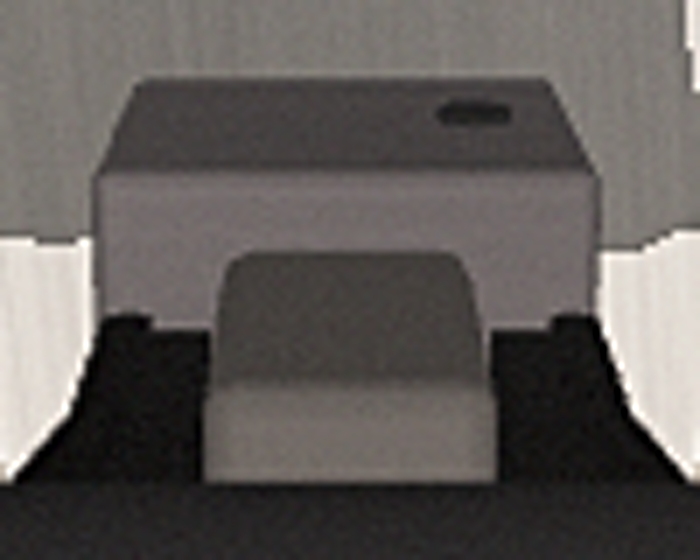

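```bash
python3 - <<'E'
from h import *
np.set_printoptions(precision=4,suppress=True)
d=np.load('w4.npy',allow_pickle=True).item()
T=np.array([.5497,-.1024,.2299]); th=np.radians(84.46); xt=np.array([np.cos(th),np.sin(th)]); yt=np.array([np.sin(th),-np.cos(th)])
for (x,y,z) in [(97,172,-.006),(599,172,-.006),(140,78,-.051),(548,78,-.051)]:
    p=onz(d,205+(x-3)/7,170+(y-3)/7,T[2]+z)[:2]-T[:2]; print('tool x(=+y cart) %.4f  tool y(=+x cart) %.4f'%(p@xt,p@yt))
s=np.array([.6249,-.0288]); c,si=np.cos(np.radians(-5.75)),np.sin(np.radians(-5.75)); X=np.array([c,si]);Y=np.array([-si,c])
p=s+.008*X+.0035*Y
print(p,plan([*p,.13],[180,0,84.25]))
E
```

```text
tool x(=+y cart) 0.0153  tool y(=+x cart) -0.0231
tool x(=+y cart) 0.0153  tool y(=+x cart) 0.0256
tool x(=+y cart) 0.0144  tool y(=+x cart) -0.0235
tool x(=+y cart) 0.0143  tool y(=+x cart) 0.0249
[ 0.6332 -0.0261] (array([0.0841, 0.0758, 0.0997]), array([-0.0668,  0.038 ,  0.2103]))
```

```bash
cat >> h.py <<'E'
S=np.array([.6249,-.0288]); _a=np.radians(-5.75); X=np.array([np.cos(_a),np.sin(_a)]);Y=np.array([-np.sin(_a),np.cos(_a)])
def jig(x,y): return S+x*X+y*Y
def tojig(p): q=np.array(p[:2])-S; return q@X,q@Y
E
python3 - <<'E'
from h import *
np.set_printoptions(precision=4,suppress=True)
print(plan([*jig(.008,.0045),.14],[180,0,84.25]))
E
```

```text
(array([0.0851, 0.0758, 0.0897]), array([-0.0668,  0.038 ,  0.2103]))
```

Emit:
{"name": "servo_tool", "arguments": {
  "increments": [
    [[0.02, 0.02, 0.01, 0, 0, 0.2, -1], [0.05, 0.05, 0.02, 0, 0, 0.2, -1], [0.075, 0.07, 0.04, 0, 0, 0.2, -1], [0.085, 0.076, 0.065, 0, 0, 0.2, -1], [0.085, 0.076, 0.085, 0, 0, 0.2, -1], [0.085, 0.076, 0.09, 0, 0, 0.2, -1], [0.085, 0.076, 0.09, 0, 0, 0.2, -1], [0.085, 0.076, 0.09, 0, 0, 0.2, -1], [0.085, 0.076, 0.09, 0, 0, 0.2, -1]]
  ]
}}

```text
time_s: 5.9
tool_pos: [0.6349, -0.0235, 0.1423]
tool_rot: [179.8, 0.0, 84.4]
force: [0.3, -0.0, -3.4]
grip_width: 0.024
```

```bash
python3 - <<'E'
from h import *
np.set_printoptions(precision=4,suppress=True)
d=cam('wrist','w5.png'); e=cam('scene','s5.png')
o=env.get_obs();print(o['tool_pos'],o['tool_rot'],o['force'],tojig(o['tool_pos']))
cv2.imwrite('pics/s5c.png',np.hstack([cv2.resize(e['frame'][150:280,190:320],None,fx=4,fy=4)[:,:400],cv2.resize(d['frame'][100:230,190:290],None,fx=4,fy=4)]))
E
```

```text
[ 0.6347 -0.0231  0.1419] [179.8766   0.0181  84.4124] [-0.264  -0.0766 -3.9196] (np.float64(0.009154603466977938), np.float64(0.006616373437543317))
```

View pics/s5c.png

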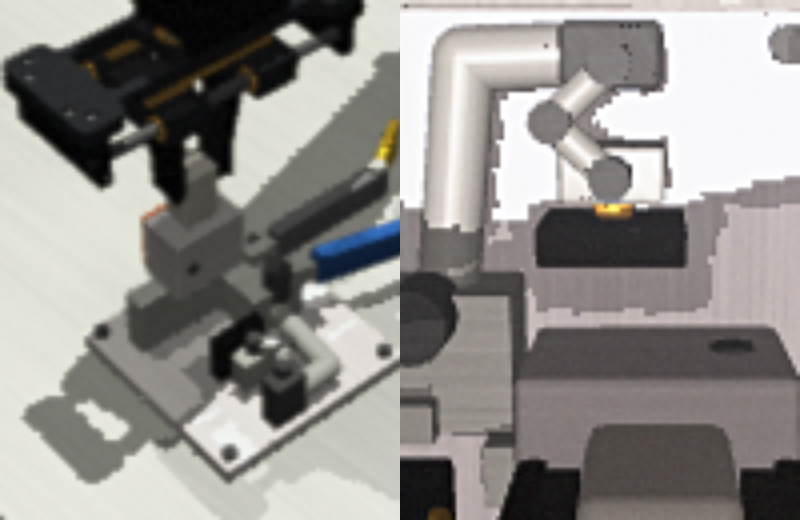

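View pics/w5.png

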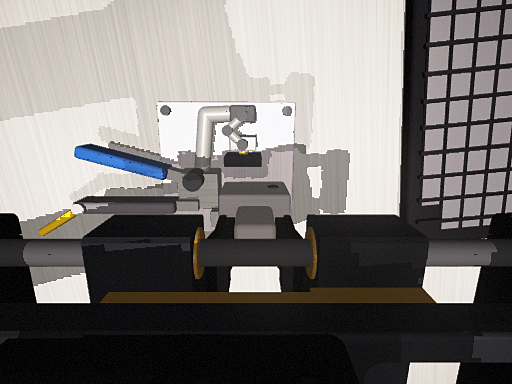

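```bash
python3 - <<'E'
from h import *
d=env.read_camera('wrist')
def P(x,y,z): return onz(d,190+(x-400-1.5)/4,100+(y-1.5)/4,z)
for n,q in dict(padL=(537,266,.052),padR=(686,266,.052),cbL=(543,327,.091),cbR=(775,327,.091),ctL=(515,380,.136),ctR=(797,378,.136),throatTop=(526,272,.046)).items():
    print(n,np.round(np.array(tojig(P(*q)))*1e3,1))
o=env.get_obs();print(np.array(tojig(o['tool_pos']))*1e3,o['tool_pos'])
print(plan([*jig(.008,.0045),.066],[180,0,84.25]))
E
```

```text
padL [-18.3  26.5]
padR [17.3 26.6]
cbL [-13.3  20.6]
cbR [34.9 20.6]
ctL [-13.9  21.7]
ctR [34.1 22.1]
throatTop [-21.6  24. ]
[8.99107312 6.71860149] [ 0.63451896 -0.023016    0.14165756]
(array([-0.00219236, -0.00112964,  0.07565638]), array([0.09982169, 0.01741814, 0.17538888]))
```

Emit:
{"name": "servo_tool", "arguments": {
  "increments": [
    [[0, 0, 0.02, 0, 0, 0, -1], [0, 0, 0.04, 0, 0, 0, -1], [0, 0, 0.055, 0, 0, 0, -1], [0, 0, 0.066, 0, 0, 0, -1], [0, 0, 0.073, 0, 0, 0, -1], [0, 0, 0.073, 0, 0, 0, -1], [0, 0, 0.073, 0, 0, 0, -1]]
  ]
}}

```text
time_s: 6.75
tool_pos: [0.6345, -0.0226, 0.0681]
tool_rot: [179.9, -0.0, 84.5]
force: [0.4, -0.4, -3.5]
grip_width: 0.0239
```

```bash
python3 - <<'E'
from h import *
np.set_printoptions(precision=4,suppress=True)
d=cam('wrist','w6.png'); e=cam('scene','s6.png')
o=env.get_obs();print(o['tool_pos'],o['tool_rot'],o['force'],tojig(o['tool_pos']))
cv2.imwrite('pics/s6c.png',np.hstack([cv2.resize(e['frame'][150:280,190:320],None,fx=4,fy=4)[:,:400],cv2.resize(d['frame'][100:230,190:290],None,fx=4,fy=4)]))
E
```

```text
[ 0.6348 -0.0226  0.0685] [179.9036  -0.0006  84.4539] [-0.9196  0.0973 -4.3967] (np.float64(0.009245248398064216), np.float64(0.007118920493208758))
```

View pics/s6c.png

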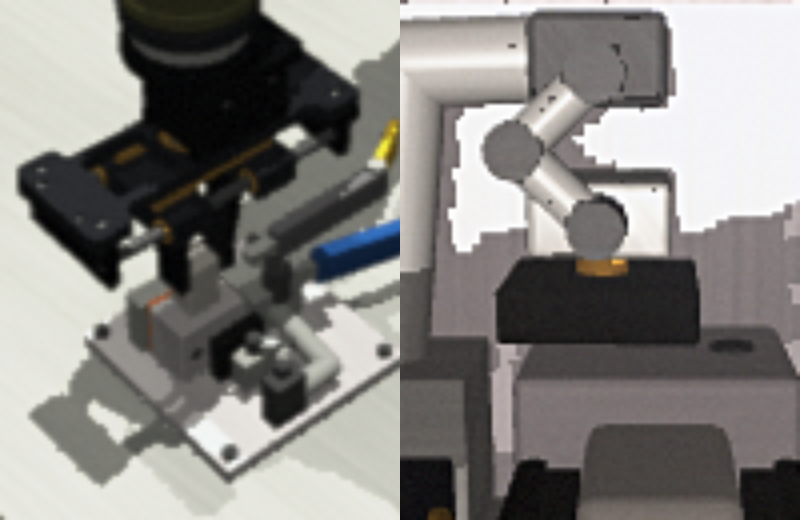

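The cartridge is between the jaws with the gasket facing the anvil, and the sideways force is low. I'll lower it gently onto the bed.

Emit:
{"name": "servo_tool", "arguments": {
  "increments": [
    [[0, 0, 0.002, 0, 0, 0, -1], [0, 0, 0.004, 0, 0, 0, -1], [0, 0, 0.005, 0, 0, 0, -1], [0, 0, 0.005, 0, 0, 0, -1], [0, 0, 0.005, 0, 0, 0, -1]]
  ]
}}

```text
time_s: 7.35
tool_pos: [0.6343, -0.0229, 0.0633]
tool_rot: [180.0, 0.0, 84.4]
force: [-1.9, -0.5, 3.6]
grip_width: 0.0238
```

Emit:
{"name": "servo_tool", "arguments": {
  "increments": [
    [[0, 0, -0.0006, 0, 0, 0, -1], [-0.001, 0, -0.0006, 0, 0, 0, -1], [-0.002, -0.002, -0.0006, 0, 0, 0, -1], [-0.002, -0.004, -0.0006, 0, 0, 0, -1], [-0.003, -0.006, -0.0006, 0, 0, 0, -1], [-0.003, -0.006, -0.0006, 0, 0, 0, -1], [-0.003, -0.006, -0.0006, 0, 0, 0, -1]]
  ]
}}

```text
time_s: 8.05
tool_pos: [0.6279, -0.0251, 0.0633]
tool_rot: [180.0, 0.0, 84.5]
force: [1.7, 0.6, -0.1]
grip_width: 0.0241
```

```bash
python3 - <<'E'
from h import *
np.set_printoptions(precision=4,suppress=True)
for i in range(3):
    d=cam('wrist','w7.png'); o=env.get_obs();print(o['tool_pos'],o['tool_rot'],o['force'],tojig(o['tool_pos']))
cv2.imwrite('pics/w7c.png',cv2.resize(d['frame'][100:230,180:310],None,fx=4,fy=4))
E
```

```text
[ 0.6278 -0.025   0.0632] [179.9903  -0.003   84.4539] [0.5872 0.3185 0.1191] (np.float64(0.0025411099141928865), np.float64(0.004042151155586234))
[ 0.6279 -0.025   0.0633] [179.9899  -0.0022  84.4554] [ 1.4748 -0.1107  0.0468] (np.float64(0.0025638039475990404), np.float64(0.004052853778101041))
[ 0.6278 -0.0251  0.0633] [179.992    0.0013  84.455 ] [0.5684 0.4789 1.6692] (np.float64(0.0025568002372500093), np.float64(0.004025953409826265))
```

View pics/w7c.png

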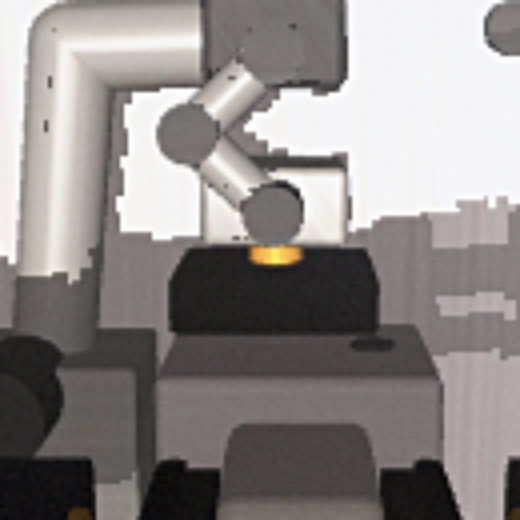

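Emit:
{"name": "servo_tool", "arguments": {
  "increments": [
    [[0, -0.0007, 0, 0, 0, 0, -1], [0, -0.0014, 0, 0, 0, 0, -1], [0, -0.002, 0, 0, 0, 0, -1], [0, -0.002, 0, 0, 0, 0, -1]]
  ]
}}

```text
time_s: 8.6
tool_pos: [0.6259, -0.0251, 0.0633]
tool_rot: [180.0, 0.0, 84.4]
force: [1.5, -0.2, -0.2]
grip_width: 0.0239
```

```bash
python3 - <<'E'
from h import *
np.set_printoptions(precision=4,suppress=True)
for i in range(2):
    d=cam('wrist'); o=env.get_obs();print(o['tool_pos'],o['force'],tojig(o['tool_pos']))
E
```

```text
[ 0.626  -0.0251  0.0633] [ 3.1134 -0.3684  0.1337] (np.float64(0.0007011160362730683), np.float64(0.0037622355555445167))
[ 0.626  -0.0251  0.0633] [1.7255 0.0156 1.1849] (np.float64(0.0006840854787946866), np.float64(0.003787363973919691))
```

Emit:
{"name": "servo_tool", "arguments": {
  "increments": [
    [[-0.0005, -0.0005, 0, 0, 0, 0, -1], [-0.001, -0.001, 0, 0, 0, 0, -1], [-0.001, -0.001, 0, 0, 0, 0, -1], [-0.001, -0.001, 0, 0, 0, 0, -1]]
  ]
}}

```text
time_s: 9.1
tool_pos: [0.6247, -0.0257, 0.0632]
tool_rot: [180.0, -0.0, 84.5]
force: [1.8, 0.2, -0.0]
grip_width: 0.0239
```

```bash
python3 - <<'E'
from h import *
np.set_printoptions(precision=4,suppress=True)
for i in range(3):
    d=cam('wrist'); o=env.get_obs();print(o['tool_pos'],o['force'],tojig(o['tool_pos']))
E
```

```text
[ 0.6247 -0.0257  0.0632] [2.1042 1.5466 0.7527] (np.float64(-0.0004914270799249432), np.float64(0.0030996630239525256))
[ 0.6247 -0.0257  0.0632] [2.3985 1.0152 2.0444] (np.float64(-0.00046707570376623047), np.float64(0.0030662257024196347))
[ 0.6247 -0.0257  0.0632] [1.8434 1.4272 0.885 ] (np.float64(-0.00047009531477390114), np.float64(0.0031146631744843802))
```

Emit:
{"name": "servo_tool", "arguments": {
  "increments": [
    [[0, -0.0005, 0, 0, 0, 0, -1], [0, -0.001, 0, 0, 0, 0, -1], [0, -0.001, 0, 0, 0, 0, -1], [0, -0.001, 0, 0, 0, 0, -1]]
  ]
}}

```text
time_s: 9.65
tool_pos: [0.6238, -0.0258, 0.0632]
tool_rot: [180.0, 0.0, 84.4]
force: [2.8, -0.7, 1.4]
grip_width: 0.0237
```

```bash
python3 - <<'E'
from h import *
np.set_printoptions(precision=4,suppress=True)
for i in range(3):
    d=cam('wrist','w8.png'); o=env.get_obs();print(o['tool_pos'],o['force'],tojig(o['tool_pos']))
cv2.imwrite('pics/w8c.png',cv2.resize(d['frame'][100:230,180:310],None,fx=4,fy=4))
E
```

```text
[ 0.6238 -0.0258  0.0632] [1.1063 0.5131 0.9237] (np.float64(-0.0013795413782936106), np.float64(0.0028350999477560657))
[ 0.6238 -0.0258  0.0632] [1.6759 1.2464 0.954 ] (np.float64(-0.0014044828330861355), np.float64(0.00286874080090999))
[ 0.6238 -0.0258  0.0632] [3.2386 0.7432 1.5139] (np.float64(-0.0013847086500474465), np.float64(0.0028428716102633085))
```

View pics/w8c.png

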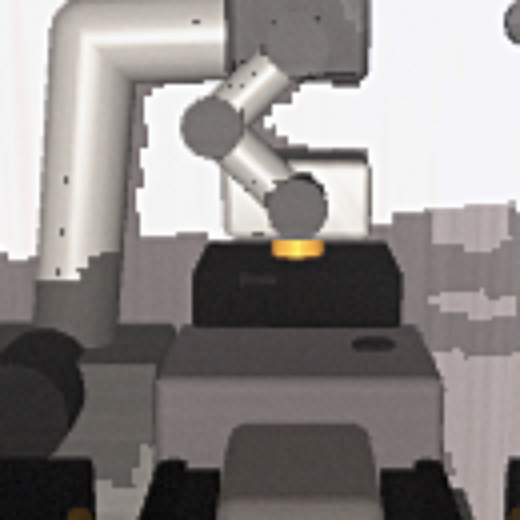

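Emit:
{"name": "servo_tool", "arguments": {
  "increments": [
    [[0, -0.0005, 0, 0, 0, 0, -1], [0, -0.001, 0, 0, 0, 0, -1], [0, -0.001, 0, 0, 0, 0, -1]]
  ]
}}

```text
time_s: 10.1
tool_pos: [0.6233, -0.0258, 0.0632]
tool_rot: [179.9, -0.0, 84.4]
force: [3.9, 0.2, -0.9]
grip_width: 0.0237
```

```bash
python3 - <<'E'
from h import *
np.set_printoptions(precision=4,suppress=True)
for i in range(3):
    d=cam('wrist'); o=env.get_obs();print(o['tool_pos'],o['force'],tojig(o['tool_pos']))
E
```

```text
[ 0.6233 -0.0258  0.0633] [ 4.7639  0.1503 -0.4605] (np.float64(-0.001879445604488811), np.float64(0.0028618281766914066))
[ 0.6233 -0.0258  0.0633] [ 4.9103  0.2511 -0.2271] (np.float64(-0.0018828126567604906), np.float64(0.0028392024319354083))
[ 0.6233 -0.0258  0.0632] [ 5.2495 -0.3799  0.2441] (np.float64(-0.0018996486939801733), np.float64(0.0028530865568081065))
```

Contact with the throat: the tool stopped short and the force rose to about 5 N, some of it bed friction. I'll add a little and hold.

Emit:
{"name": "servo_tool", "arguments": {
  "increments": [
    [[0, -0.0004, 0, 0, 0, 0, -1], [0, -0.0004, 0, 0, 0, 0, -1], [0, -0.0004, 0, 0, 0, 0, -1], [0, -0.0004, 0, 0, 0, 0, -1], [0, -0.0004, 0, 0, 0, 0, -1], [0, -0.0004, 0, 0, 0, 0, -1], [0, -0.0004, 0, 0, 0, 0, -1], [0, -0.0004, 0, 0, 0, 0, -1]]
  ]
}}

```text
time_s: 11.05
tool_pos: [0.6232, -0.0257, 0.0633]
tool_rot: [179.9, -0.0, 84.4]
force: [5.7, 0.8, -0.9]
grip_width: 0.024
```

```bash
python3 - <<'E'
from h import *
np.set_printoptions(precision=4,suppress=True)
for i in range(3):
    d=cam('wrist'); o=env.get_obs();print(o['tool_pos'],o['force'],tojig(o['tool_pos']))
E
```

```text
[ 0.6233 -0.0257  0.0633] [ 6.3558  0.4425 -0.618 ] (np.float64(-0.0019395107045288534), np.float64(0.0028974776967229774))
[ 0.6233 -0.0258  0.0633] [ 5.6871  0.046  -1.6739] (np.float64(-0.001913420659766432), np.float64(0.002850720049759098))
[ 0.6233 -0.0258  0.0633] [ 6.2069  0.3922 -1.675 ] (np.float64(-0.001931608853270134), np.float64(0.0028367191256294423))
```

Emit:
{"name": "servo_tool", "arguments": {
  "increments": [
    [[-0.0005, -0.0002, 0, 0, 0, 0, -1], [-0.001, -0.0002, 0, 0, 0, 0, -1], [-0.0015, -0.0002, 0, 0, 0, 0, -1], [-0.0015, -0.0002, 0, 0, 0, 0, -1]]
  ]
}}

```text
time_s: 11.6
tool_pos: [0.6231, -0.0262, 0.0632]
tool_rot: [179.9, -0.1, 84.5]
force: [7.2, 2.0, -3.3]
grip_width: 0.024
```

```bash
python3 - <<'E'
from h import *
np.set_printoptions(precision=4,suppress=True)
for i in range(3):
    d=cam('wrist'); o=env.get_obs();print(o['tool_pos'],o['force'],tojig(o['tool_pos']))
E
```

```text
[ 0.6232 -0.0262  0.0632] [ 6.8194  1.9187 -1.9717] (np.float64(-0.0019932742061931374), np.float64(0.002434510285973664))
[ 0.6231 -0.0261  0.0632] [ 5.9611  1.306  -1.8519] (np.float64(-0.0020282582069976306), np.float64(0.0025101884652501782))
[ 0.6232 -0.0261  0.0632] [ 5.9605  1.6262 -2.5468] (np.float64(-0.0019651269629883342), np.float64(0.0024828558440956588))
```

Emit:
{"name": "servo_tool", "arguments": {
  "increments": [
    [[-0.0005, 0.0003, 0, 0, 0, 0, -1], [-0.001, 0.0003, 0, 0, 0, 0, -1], [-0.001, 0.0003, 0, 0, 0, 0, -1], [-0.001, 0.0003, 0, 0, 0, 0, -1]]
  ]
}}

```text
time_s: 12.15
tool_pos: [0.6231, -0.0265, 0.0632]
tool_rot: [179.9, -0.1, 84.5]
force: [6.0, 2.8, -1.9]
grip_width: 0.0234
```

```bash
python3 - <<'E'
from h import *
np.set_printoptions(precision=4,suppress=True)
for i in range(3):
    d=cam('wrist','w9.png'); o=env.get_obs();print(o['tool_pos'],o['force'],tojig(o['tool_pos']))
e=cam('scene')
cv2.imwrite('pics/w9c.png',np.hstack([cv2.resize(d['frame'][100:230,180:280],None,fx=4,fy=4),cv2.resize(e['frame'][170:270,200:280],None,fx=5.2,fy=5.2)]))
E
```

```text
[ 0.6231 -0.0265  0.0632] [ 6.8922  2.4824 -2.1412] (np.float64(-0.001984616476698714), np.float64(0.0021276267551997574))
[ 0.6232 -0.0265  0.0632] [ 7.2468  3.5537 -2.106 ] (np.float64(-0.0019508372819389606), np.float64(0.002134771658145065))
[ 0.6231 -0.0265  0.0632] [ 6.5777  2.3038 -1.4387] (np.float64(-0.0019857968780612207), np.float64(0.0021371816478632927))
```

View pics/w9c.png

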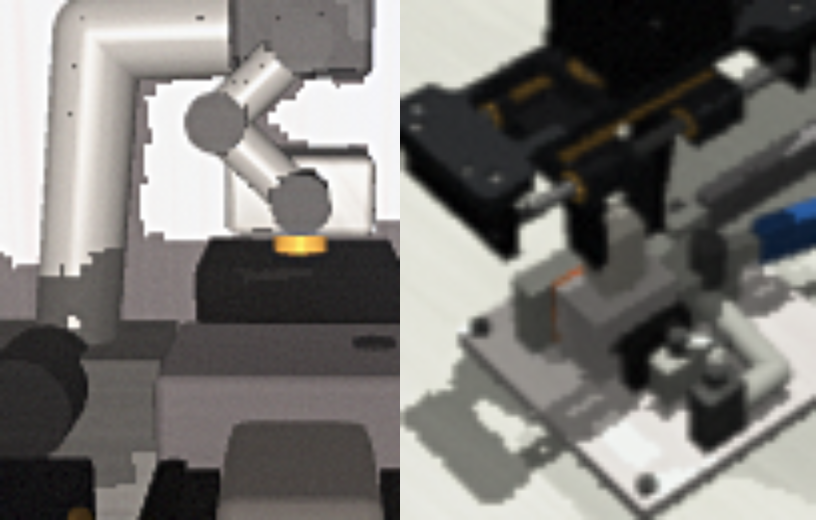

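The gasket is against the anvil and the end is against the throat. I'll relax the preload, open and withdraw.

Emit:
{"name": "servo_tool", "arguments": {
  "increments": [
    [[0.001, 0.0003, 0, 0, 0, 0, -1], [0.0013, 0.0005, 0, 0, 0, 0, -1], [0.0013, 0.0005, 0, 0, 0, 0, -0.3], [0.0013, 0.0005, 0, 0, 0, 0, 0], [0.0013, 0.0005, 0, 0, 0, 0, 0.1], [0.0013, 0.0005, 0, 0, 0, 0, 0.1], [0.0013, 0.0005, -0.02, 0, 0, 0, 0.1], [0.0013, 0.0005, -0.05, 0, 0, 0, 0.1], [0.0013, 0.0005, -0.09, 0, 0, 0, 0.1], [0.0013, 0.0005, -0.11, 0, 0, 0, 0.1], [0.0013, 0.0005, -0.11, 0, 0, 0, 0.1]]
  ]
}}

```text
time_s: 13.45
tool_pos: [0.6246, -0.0267, 0.1769]
tool_rot: [179.7, 0.0, 84.4]
force: [0.9, -0.3, 0.1]
grip_width: 0.048
```

```bash
python3 - <<'E'
from h import *
np.set_printoptions(precision=4,suppress=True)
d=cam('wrist','w10.png'); o=env.get_obs();print(o['tool_pos'],o['tool_rot'],o['force'],o['qpos'],o['grip_width'])
cv2.imwrite('pics/w10c.png',cv2.resize(d['frame'][80:230,60:310],None,fx=3.1,fy=3.1))
for yaw in (-5.75,174.25): print(plan([*jig(-.127,0),.17],[180,0,yaw]))
E
```

```text
[ 0.6233 -0.0269  0.1745] [179.8727   0.0276  84.4503] [-0.0198  1.2346 -0.6421] [ 27.3196  19.0423 -33.992   88.3294  10.8963  75.8283 -13.4198] 0.047698349343608344
(array([-0.0013, -0.1253,  0.0042]), array([ 0.1216, -0.0786, 90.2003]))
(array([-0.0013, -0.1253,  0.0042]), array([  0.0785,   0.1214, -89.7996]))
```

View pics/w10c.png

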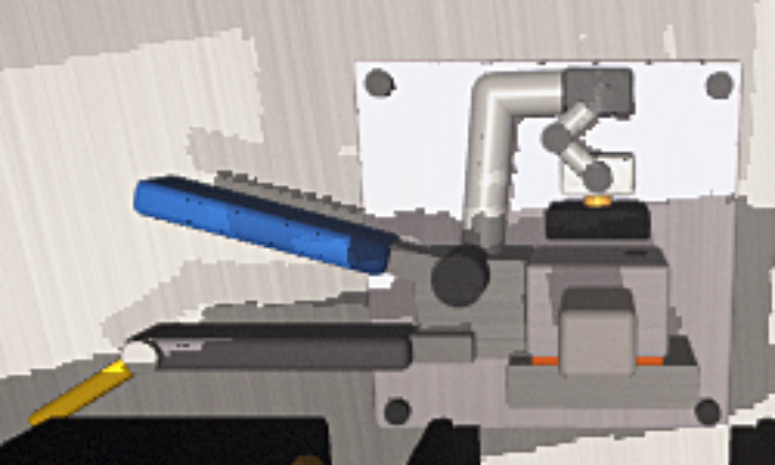

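The cartridge is home, with the orange line flat on the anvil. I'll go over the grips next, turned so the jaws open across them.

Emit:
{"name": "servo_tool", "arguments": {
  "increments": [
    [[-0.001, -0.01, 0.0, 0, 0, 8, 0.5], [-0.001, -0.03, 0.0, 0, 0, 16, 1], [-0.001, -0.05, 0.0, 0, 0, 24, 1], [0.0, -0.07, 0.0, 0, 0, 32, 1], [0.001, -0.09, 0.0, 0, 0, 40, 1], [0.002, -0.11, 0.0, 0, 0, 48, 1], [0.004, -0.125, 0.0, 0, 0, 56, 1], [0.004, -0.125, 0.0, 0, 0, 64, 1], [0.004, -0.125, 0.0, 0, 0, 72, 1], [0.004, -0.125, 0.0, 0, 0, 80, 1], [0.004, -0.125, 0.0, 0, 0, 88, 1], [0.004, -0.125, 0.0, 0, 0, 90.2, 1], [0.004, -0.125, 0.0, 0, 0, 90.2, 1], [0.004, -0.125, 0.0, 0, 0, 90.2, 1]]
  ]
}}

```text
time_s: 14.9
tool_pos: [0.4978, -0.0109, 0.1719]
tool_rot: [180.0, 0.1, -5.7]
force: [-0.0, -0.0, 0.0]
grip_width: 0.0873
```

```bash
python3 - <<'E'
from h import *
np.set_printoptions(precision=4,suppress=True)
d=cam('wrist','w11.png'); np.save('w11.npy',d,allow_pickle=True);o=env.get_obs();print(o['tool_pos'],o['tool_rot'],o['force'],o['qpos'],o['grip_width'],tojig(o['tool_pos']))
print(plan([*jig(-.127,.004),.036],[180,0,-5.75]))
E
```

```text
[ 0.498  -0.0109  0.1722] [179.996    0.1079  -5.6988] [-0.252   0.0245  1.1166] [ 26.7258   2.2458 -29.0018 105.4912   1.129   72.655  -98.2947] 0.08684949136946236 (np.float64(-0.1280297686356156), np.float64(0.005128802079486532))
(array([0.0013, 0.0011, 0.1362]), array([0.004 , 0.1079, 0.0512]))
```

View pics/w11.png

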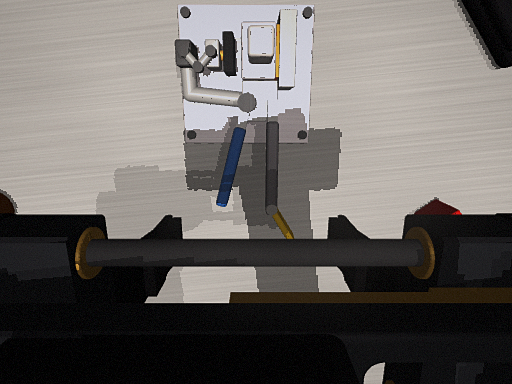

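Emit:
{"name": "servo_tool", "arguments": {
  "increments": [
    [[0.001, 0.001, 0.03, 0, 0, 0, 1], [0.001, 0.001, 0.06, 0, 0, 0, 1], [0.001, 0.001, 0.09, 0, 0, 0, 1], [0.001, 0.001, 0.1, 0, 0, 0, 1], [0.001, 0.001, 0.1, 0, 0, 0, 1], [0.001, 0.001, 0.1, 0, 0, 0, 1]]
  ]
}}

```text
time_s: 15.55
tool_pos: [0.5005, -0.0118, 0.0741]
tool_rot: [-180.0, -0.1, -5.7]
force: [-1.0, -0.2, -0.1]
grip_width: 0.0869
```

```bash
python3 - <<'E'
from h import *
np.set_printoptions(precision=4,suppress=True)
d=cam('wrist','w12.png'); e=cam('scene'); o=env.get_obs();print(o['tool_pos'],o['tool_rot'],o['force'],tojig(o['tool_pos']))
cv2.imwrite('pics/s12.png',np.hstack([cv2.resize(e['frame'][150:280,220:350],None,fx=4,fy=4)[:,:400],cv2.resize(d['frame'][150:280,200:300],None,fx=4,fy=4)]))
E
```

```text
[ 0.501  -0.0119  0.0748] [179.9911  -0.166   -5.7459] [-0.7518 -0.7078  0.4173] (np.float64(-0.12493775576498342), np.float64(0.0043880416852598355))
```

View pics/s12.png

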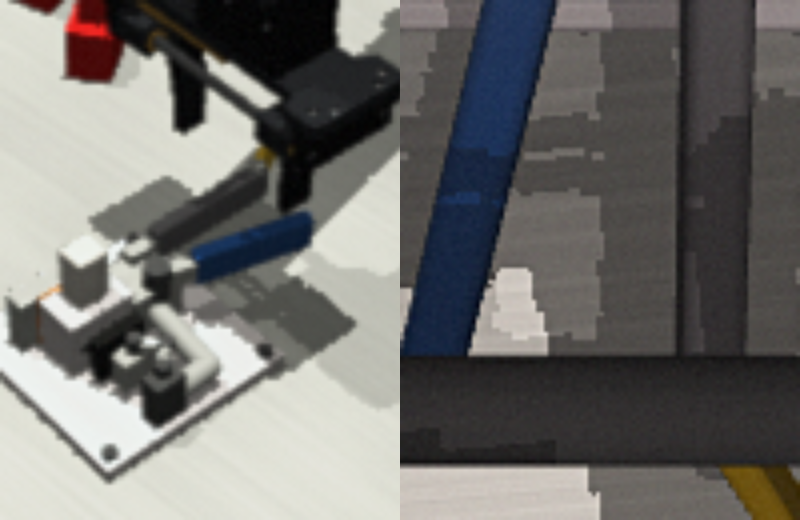

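View pics/w12.png

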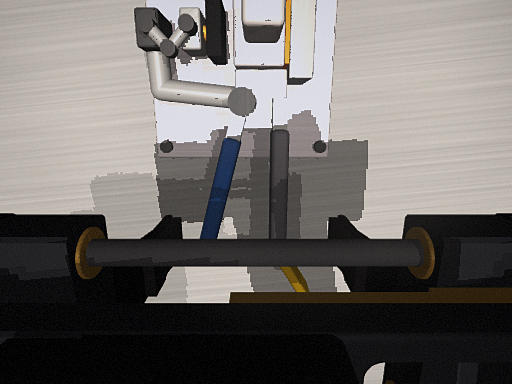

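```bash
python3 - <<'E'
from h import *
np.set_printoptions(precision=4,suppress=True)
d=env.read_camera('wrist')
for n,q in dict(bl_out=(200+(405-400)/4,150+354/4),bl_in=(200+67/4,150+354/4),bl_out2=(200+48/4,150+200/4),fx_out=(200+344/4,150+354/4),fx_in=(200+282/4,150+354/4)).items():
    print(n,q,np.array(tojig(onz(d,*q,.062)))*1e3)
o=env.get_obs(); print(np.array(tojig(o['tool_pos']))*1e3, plan([*jig(-.127,.004),.036],[180,0,-5.75]))
T=o['tool_pos']
print(proj(d,[[*(T[:2]+s*Y),T[2]] for s in (.0435,-.0435)]))
E
```

```text
bl_out (201.25, 238.5) [-143.1472   43.44  ]
bl_in (216.75, 238.5) [-143.1598   32.077 ]
bl_out2 (212.0, 200.0) [-113.7558   34.4746]
fx_out (286.0, 238.5) [-143.2163  -18.7028]
fx_in (270.5, 238.5) [-143.2037   -7.335 ]
[-125.0162    4.3326] (array([-0.0021,  0.0003,  0.0387]), array([ 0.0137, -0.1618,  0.0023]))
[[190.1923 221.3218]
 [318.9624 221.1936]]
```

Both clearances check out: the blue outer face is at y≈38 mm with the finger at 48, and the fixed outer face is at −19 with the finger at −39. Going down.

Emit:
{"name": "servo_tool", "arguments": {
  "increments": [
    [[-0.002, 0, 0.015, 0, 0, 0, 1], [-0.002, 0, 0.03, 0, 0, 0, 1], [-0.002, 0, 0.038, 0, 0, 0, 1], [-0.002, 0, 0.038, 0, 0, 0, 1], [-0.002, 0, 0.038, 0, 0, 0, 1], [-0.002, 0, 0.038, 0, 0, 0, 1]]
  ],
  "squeeze": 12
}}

```text
time_s: 16.3
tool_pos: [0.4985, -0.0117, 0.036]
tool_rot: [180.0, -0.1, -5.7]
force: [-0.1, 0.4, 0.3]
grip_width: 0.0871
```

```bash
python3 - <<'E'
from h import *
np.set_printoptions(precision=4,suppress=True)
o=env.get_obs(); print(o['tool_pos'],o['force'],o['grip_width'],np.array(tojig(o['tool_pos']))*1e3, plan([*jig(-.127,.001),.036],[180,0,-5.75]))
E
```

```text
[ 0.4985 -0.0117  0.036 ] [-0.1382  0.351   0.2544] 0.0870960263631518 [-127.4955    4.356 ] (array([0.0005, 0.0034, 0.    ]), array([ 0.0062, -0.0917,  0.0035]))
```

Emit:
{"name": "servo_tool", "arguments": {
  "increments": [
    [[0.0005, 0.002, 0, 0, 0, 0, 0.95], [0.0005, 0.0035, 0, 0, 0, 0, 0.88], [0.0005, 0.0035, 0, 0, 0, 0, 0.8], [0.0005, 0.0035, 0, 0, 0, 0, 0.72], [0.0005, 0.0035, 0, 0, 0, 0, 0.64], [0.0005, 0.0035, 0, 0, 0, 0, 0.56], [0.0005, 0.0035, 0, 0, 0, 0, 0.5], [0.0005, 0.0035, 0, 0, 0, 0, 0.5]]
  ],
  "squeeze": 14
}}

```text
time_s: 17.1
tool_pos: [0.4975, -0.015, 0.035]
tool_rot: [-180.0, 0.0, -5.7]
force: [-1.3, 2.9, -0.6]
grip_width: 0.0661
```

```bash
python3 - <<'E'
from h import *
np.set_printoptions(precision=4,suppress=True)
d=cam('wrist','w13.png')
o=env.get_obs(); print(o['tool_pos'],o['force'],o['grip_width'],np.array(tojig(o['tool_pos']))*1e3)
E
```

```text
[ 0.4975 -0.0148  0.035 ] [-0.8071  1.6945  0.0966] 0.06570833320615421 [-128.1291    1.1303]
```

View pics/w13.png

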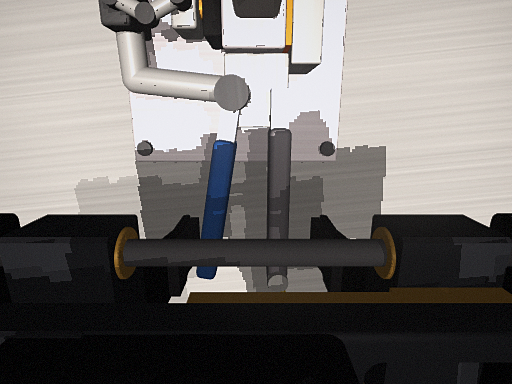

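The blue grip is already following at about 2–3 N. I'll close on slowly.

Emit:
{"name": "servo_tool", "arguments": {
  "increments": [
    [[0, 0, 0, 0, 0, 0, 0.44], [0, 0, 0, 0, 0, 0, 0.38], [0, 0, 0, 0, 0, 0, 0.32], [0, 0, 0, 0, 0, 0, 0.26], [0, 0, 0, 0, 0, 0, 0.2], [0, 0, 0, 0, 0, 0, 0.15], [0, 0, 0, 0, 0, 0, 0.15], [0, 0, 0, 0, 0, 0, 0.15]]
  ]
}}

```text
time_s: 17.95
tool_pos: [0.4969, -0.0123, 0.0349]
tool_rot: [-179.8, 0.1, -5.7]
force: [-3.3, 8.6, 0.6]
grip_width: 0.0505
```

```bash
python3 - <<'E'
from h import *
np.set_printoptions(precision=4,suppress=True)
o=env.get_obs(); print(o['tool_pos'],o['force'],o['grip_width'],np.array(tojig(o['tool_pos']))*1e3)
E
```

```text
[ 0.4969 -0.0123  0.0349] [-3.3372  8.5934  0.6243] 0.05045086114381307 [-129.0423    3.6145]
```

Emit:
{"name": "servo_tool", "arguments": {
  "increments": [
    [[0, 0, 0, 0, 0, 0, 0.11], [0, 0, 0, 0, 0, 0, 0.07], [0, 0, 0, 0, 0, 0, 0.03], [0, 0, 0, 0, 0, 0, 0.0], [0, 0, 0, 0, 0, 0, 0.0], [0, 0, 0, 0, 0, 0, 0.0]]
  ]
}}

```text
time_s: 18.55
tool_pos: [0.4965, -0.0126, 0.0348]
tool_rot: [-179.9, 0.2, -5.7]
force: [-3.5, 7.2, 1.2]
grip_width: 0.044
```

```bash
python3 - <<'E'
from h import *
np.set_printoptions(precision=4,suppress=True)
d=cam('wrist','w14.png')
o=env.get_obs(); print(o['tool_pos'],o['force'],o['grip_width'],np.array(tojig(o['tool_pos']))*1e3)
E
```

```text
[ 0.4965 -0.0126  0.0348] [-3.6615  7.1292  1.5145] 0.04359264185445793 [-129.3853    3.2316]
```

View pics/w14.png

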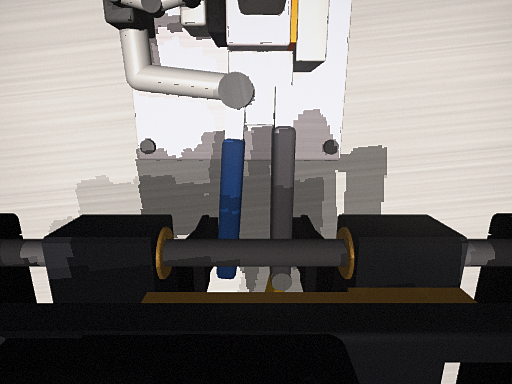

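Emit:
{"name": "servo_tool", "arguments": {
  "increments": [
    [[0, 0, 0, 0, 0, 0, -0.03], [0, 0, 0, 0, 0, 0, -0.05], [0, 0, 0, 0, 0, 0, -0.07], [0, 0, 0, 0, 0, 0, -0.09], [0, 0, 0, 0, 0, 0, -0.11], [0, 0, 0, 0, 0, 0, -0.12], [0, 0, 0, 0, 0, 0, -0.12]]
  ]
}}

```text
time_s: 19.3
tool_pos: [0.498, -0.0156, 0.0352]
tool_rot: [180.0, -0.0, -5.8]
force: [0.0, -0.3, 0.3]
grip_width: 0.0387
```

```bash
python3 - <<'E'
from h import *
np.set_printoptions(precision=4,suppress=True)
d=cam('wrist','w15.png')
o=env.get_obs(); print(o['tool_pos'],o['force'],o['grip_width'],np.array(tojig(o['tool_pos']))*1e3)
E
```

```text
[ 0.4979 -0.0155  0.0352] [0.3087 0.5065 0.2787] 0.038203374640632164 [-127.6433    0.477 ]
```

View pics/w15.png

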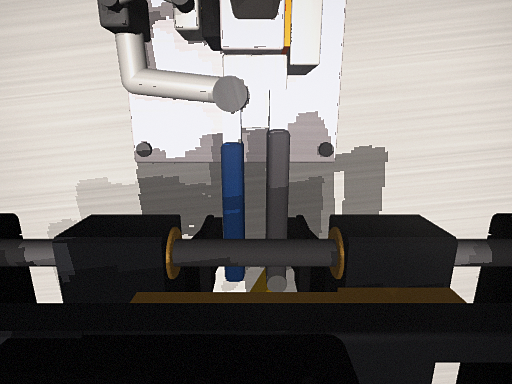

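Locked: the force is back to zero, the grips are parallel (blue at columns 222–244, grey at 268–289) and the yellow lever has swung across to +y. I'll open, lift off and let it press while looking.

Emit:
{"name": "servo_tool", "arguments": {
  "increments": [
    [[0, 0, 0, 0, 0, 0, 0.0], [0, 0, 0, 0, 0, 0, 0.3], [0, 0, 0, 0, 0, 0, 0.5], [0, 0, 0, 0, 0, 0, 0.5], [0, 0, -0.02, 0, 0, 0, 0.5], [0, 0, -0.05, 0, 0, 0, 0.5], [0, 0, -0.08, 0, 0, 0, 0.5], [0, 0, -0.11, 0, 0, 0, 0.2], [0, 0, -0.13, 0, 0, 0, -0.2], [0, 0, -0.14, 0, 0, 0, -0.6], [0, 0, -0.14, 0, 0, 0, -1], [0, 0, -0.14, 0, 0, 0, -1], [0, 0, -0.14, 0, 0, 0, -1]]
  ]
}}

```text
time_s: 20.65
tool_pos: [0.4968, -0.0152, 0.1736]
tool_rot: [-180.0, 0.2, -5.7]
force: [-0.3, 0.7, 0.1]
grip_width: 0.0249
```

```bash
python3 - <<'E'
from h import *
np.set_printoptions(precision=4,suppress=True)
d=cam('wrist','w16.png');np.save('w16.npy',d,allow_pickle=True);e=cam('scene','s16.png')
o=env.get_obs(); print(o['time_s'],o['tool_pos'],o['force'],o['grip_width'],np.array(tojig(o['tool_pos']))*1e3,o['qpos'])
cv2.imwrite('pics/s16c.png',np.hstack([cv2.resize(e['frame'][150:280,220:320],None,fx=4,fy=4),cv2.resize(d['frame'][110:240,200:300],None,fx=4,fy=4)]))
E
```

```text
20.75 [ 0.497  -0.0152  0.1739] [-0.551   0.1409 -0.0589] 0.017141980223432805 [-128.5756    0.7469] [ 27.2567   2.0728 -28.9792 105.449    1.0276  72.8665 -97.7542]
```

View pics/s16c.png

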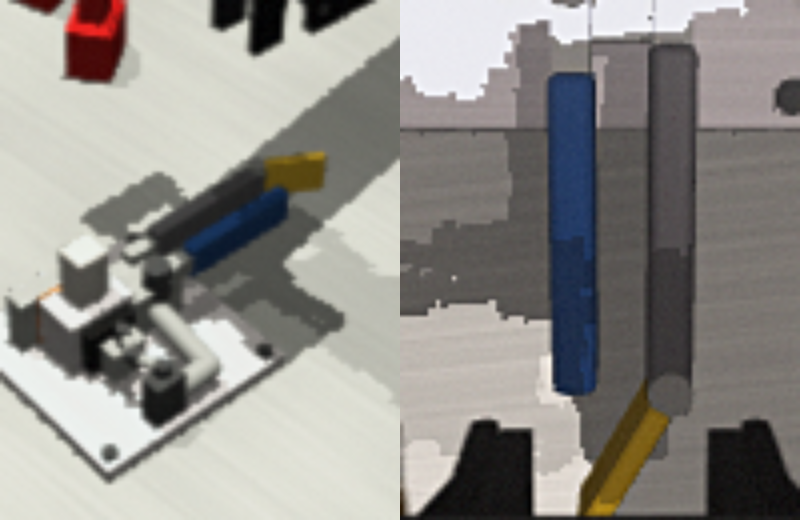

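View pics/w16.png

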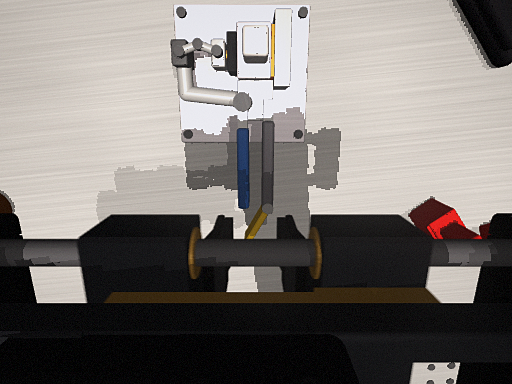

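The pliers stay locked by themselves, with the lever on the +y side. The cartridge is still home. I'll take the closed fingers round to the +y side of the lever while the three seconds pass.

```bash
python3 - <<'E'
from h import *
np.set_printoptions(precision=4,suppress=True)
print(plan([*jig(-.179,.034),.040],[180,0,-5.75]))
E
```

```text
(array([-0.0501, -0.0332,  0.134 ]), array([-0.0055,  0.1281,  0.0074]))
```

Emit:
{"name": "servo_tool", "arguments": {
  "increments": [
    [[-0.02, -0.014, 0, 0, 0, 0, -1], [-0.04, -0.027, 0, 0, 0, 0, -1], [-0.05, -0.033, 0.0, 0, 0, 0, -1], [-0.05, -0.033, 0.02, 0, 0, 0, -1], [-0.05, -0.033, 0.04, 0, 0, 0, -1], [-0.05, -0.033, 0.06, 0, 0, 0, -1], [-0.05, -0.033, 0.07, 0, 0, 0, -1], [-0.05, -0.033, 0.07, 0, 0, 0, -1], [-0.05, -0.033, 0.07, 0, 0, 0, -1]]
  ]
}}

```text
time_s: 21.65
tool_pos: [0.4518, 0.0226, 0.1056]
tool_rot: [-180.0, -0.0, -5.8]
force: [0.6, 0.8, 1.2]
grip_width: 0.0004
```

```bash
python3 - <<'E'
from h import *
np.set_printoptions(precision=4,suppress=True)
d=cam('wrist','w17.png');e=cam('scene','s17.png')
o=env.get_obs(); print(o['time_s'],o['tool_pos'],o['force'],o['grip_width'],np.array(tojig(o['tool_pos']))*1e3)
print(plan([*jig(-.179,.034),.040],[180,0,-5.75]))
cv2.imwrite('pics/s17c.png',np.hstack([cv2.resize(e['frame'][120:250,230:360],None,fx=4,fy=4)[:,:420],cv2.resize(d['frame'][160:290,210:310],None,fx=4,fy=4)[:,:380]]))
E
```

```text
21.75 [0.4523 0.0226 0.1061] [0.3464 0.8716 0.1053] 0.0004778568818493159 [-176.9086   33.8663]
(array([-0.0022, -0.0001,  0.0661]), array([-0.0012, -0.101 , -0.0015]))
```

View pics/s17c.png

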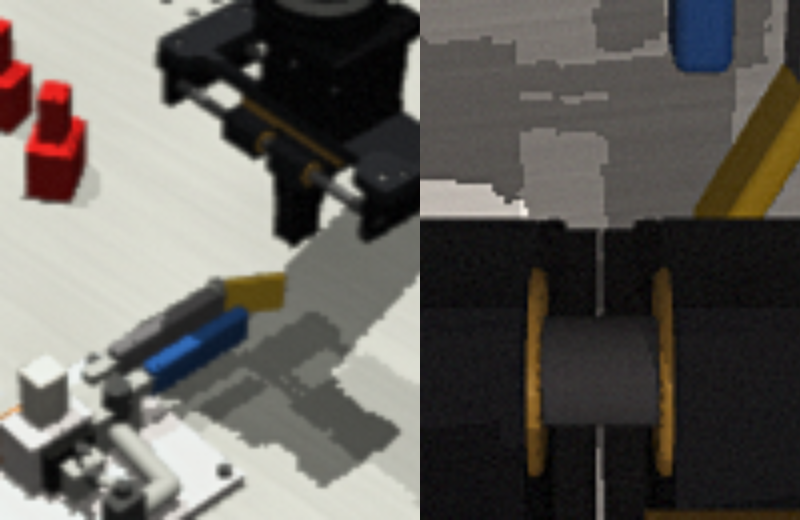

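Emit:
{"name": "servo_tool", "arguments": {
  "increments": [
    [[-0.002, 0, 0.02, 0, 0, 0, -1], [-0.002, 0, 0.04, 0, 0, 0, -1], [-0.002, 0, 0.055, 0, 0, 0, -1], [-0.002, 0, 0.065, 0, 0, 0, -1], [-0.002, 0, 0.065, 0, 0, 0, -1], [-0.002, 0, 0.065, 0, 0, 0, -1], [-0.002, 0, 0.065, 0, 0, 0, -1], [-0.002, 0, 0.065, 0, 0, 0, -1], [-0.002, 0, 0.065, 0, 0, 0, -1], [-0.002, 0, 0.065, 0, 0, 0, -1], [-0.002, 0, 0.065, 0, 0, 0, -1], [-0.002, 0, 0.065, 0, 0, 0, -1], [-0.002, 0, 0.065, 0, 0, 0, -1], [-0.002, 0, 0.065, 0, 0, 0, -1], [-0.002, 0, 0.065, 0, 0, 0, -1]]
  ]
}}

```text
time_s: 23.25
tool_pos: [0.4493, 0.0228, 0.0401]
tool_rot: [180.0, 0.0, -5.8]
force: [0.9, 1.0, 0.7]
grip_width: 0.0004
```

```bash
python3 - <<'E'
from h import *
np.set_printoptions(precision=4,suppress=True)
d=cam('wrist','w18.png');e=cam('scene','s18.png')
o=env.get_obs(); print(o['time_s'],o['tool_pos'],o['force'],o['grip_width'],np.array(tojig(o['tool_pos']))*1e3)
cv2.imwrite('pics/s18c.png',np.hstack([cv2.resize(e['frame'][120:250,230:360],None,fx=4,fy=4)[:,:420],cv2.resize(d['frame'][120:250,210:310],None,fx=4,fy=4)[:,:380]]))
E
```

```text
23.35 [0.4493 0.0228 0.0401] [-0.5659 -0.1146 -0.391 ] 0.00038174250195899034 [-179.8614   33.7676]
```

View pics/s18c.png

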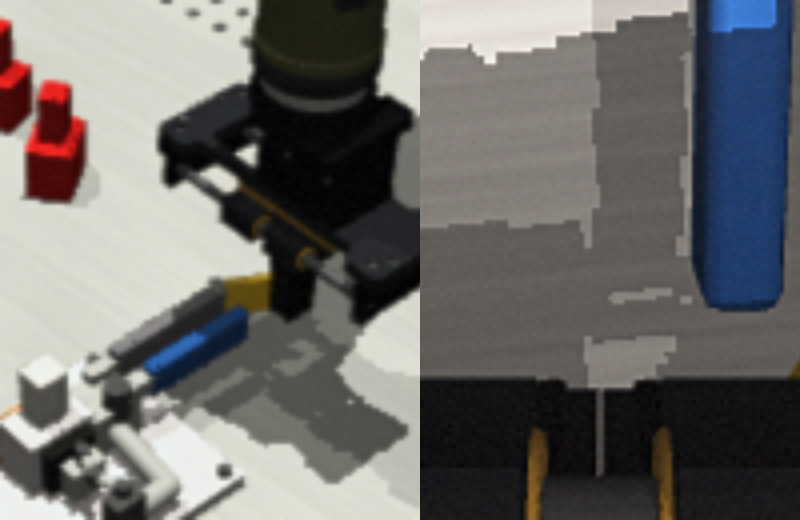

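More than 3.5 s have passed since my hand came off. I'll approach the lever slowly, pushing towards −y (tool +y).

Emit:
{"name": "servo_tool", "arguments": {
  "increments": [
    [[0, 0.002, 0, 0, 0, 0, -1], [0, 0.004, 0, 0, 0, 0, -1], [0, 0.006, 0, 0, 0, 0, -1], [0, 0.008, 0, 0, 0, 0, -1], [0, 0.009, 0, 0, 0, 0, -1], [0, 0.01, 0, 0, 0, 0, -1], [0, 0.01, 0, 0, 0, 0, -1]]
  ]
}}

```text
time_s: 24.05
tool_pos: [0.4483, 0.0127, 0.0401]
tool_rot: [180.0, -0.0, -5.8]
force: [-0.2, -0.2, -0.5]
grip_width: 0.0007
```

Emit:
{"name": "servo_tool", "arguments": {
  "increments": [
    [[0, 0.001, 0, 0, 0, 0, -1], [0, 0.002, 0, 0, 0, 0, -1], [0, 0.003, 0, 0, 0, 0, -1], [0, 0.004, 0, 0, 0, 0, -1], [0, 0.005, 0, 0, 0, 0, -1], [0, 0.005, 0, 0, 0, 0, -1]]
  ]
}}

```text
time_s: 24.65
tool_pos: [0.4479, 0.008, 0.0402]
tool_rot: [-180.0, -0.0, -5.8]
force: [0.9, 0.1, 0.5]
grip_width: 0.0005
```

Emit:
{"name": "servo_tool", "arguments": {
  "increments": [
    [[0, 0.001, 0, 0, 0, 0, -1], [0, 0.002, 0, 0, 0, 0, -1], [0, 0.003, 0, 0, 0, 0, -1], [0, 0.003, 0, 0, 0, 0, -1]]
  ]
}}

```text
time_s: 25.05
tool_pos: [0.4475, 0.0054, 0.0401]
tool_rot: [-180.0, 0.0, -5.7]
force: [0.0, 3.4, 0.2]
grip_width: 0.0004
```

```bash
python3 - <<'E'
from h import *
np.set_printoptions(precision=4,suppress=True)
d=cam('wrist','w19.png');e=cam('scene','s19.png');t=cam('top','t19.png')
o=env.get_obs(); print(o['time_s'],o['tool_pos'],o['force'],o['grip_width'],np.array(tojig(o['tool_pos']))*1e3)
cv2.imwrite('pics/s19c.png',np.hstack([cv2.resize(e['frame'][150:230,250:330],None,fx=5,fy=5),cv2.resize(d['frame'][120:220,190:290],None,fx=4,fy=4)]))
E
```

```text
25.2 [0.4475 0.0053 0.0401] [-0.752   3.6285  0.3513] 0.0003730566097062371 [-179.8857   16.1466]
```

View pics/s19c.png

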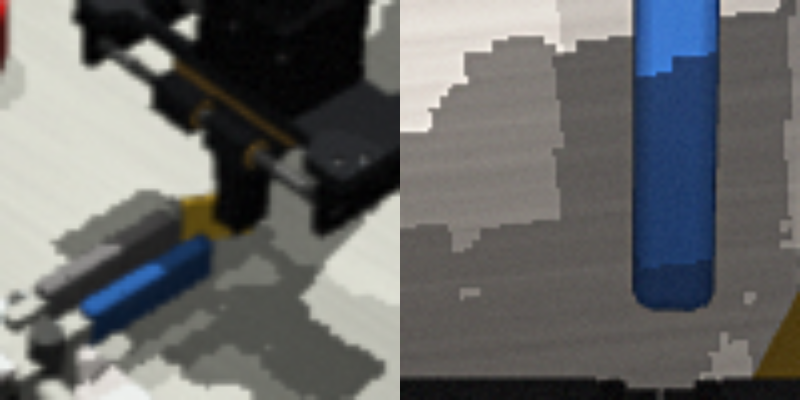

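Contact at about 3.5 N. I'll push on in small steps.

Emit:
{"name": "servo_tool", "arguments": {
  "increments": [
    [[0, 0.001, 0, 0, 0, 0, -1], [0, 0.002, 0, 0, 0, 0, -1], [0, 0.003, 0, 0, 0, 0, -1], [0, 0.003, 0, 0, 0, 0, -1]]
  ]
}}

```text
time_s: 25.6
tool_pos: [0.4471, 0.0021, 0.0401]
tool_rot: [-180.0, 0.0, -5.8]
force: [0.3, 6.0, 1.0]
grip_width: 0.0008
```

Emit:
{"name": "servo_tool", "arguments": {
  "increments": [
    [[0, 0.001, 0, 0, 0, 0, -1], [0, 0.002, 0, 0, 0, 0, -1], [0, 0.003, 0, 0, 0, 0, -1], [0, 0.003, 0, 0, 0, 0, -1]]
  ]
}}

```text
time_s: 26.0
tool_pos: [0.4466, -0.0009, 0.04]
tool_rot: [-180.0, 0.0, -5.8]
force: [-1.1, 5.1, 1.6]
grip_width: 0.0002
```

Emit:
{"name": "servo_tool", "arguments": {
  "increments": [
    [[0, 0.001, 0, 0, 0, 0, -1], [0, 0.002, 0, 0, 0, 0, -1], [0, 0.003, 0, 0, 0, 0, -1], [0, 0.003, 0, 0, 0, 0, -1]]
  ]
}}

```text
time_s: 26.4
tool_pos: [0.4469, -0.0056, 0.0402]
tool_rot: [179.9, -0.0, -5.8]
force: [0.2, 0.5, -0.1]
grip_width: 0.0007
```

```bash
python3 - <<'E'
from h import *
np.set_printoptions(precision=4,suppress=True)
d=cam('wrist','w20.png');e=cam('scene','s20.png')
o=env.get_obs(); print(o['time_s'],o['tool_pos'],o['force'],np.array(tojig(o['tool_pos']))*1e3)
cv2.imwrite('pics/s20c.png',np.hstack([cv2.resize(e['frame'][150:230,250:330],None,fx=5,fy=5),cv2.resize(d['frame'][120:220,190:290],None,fx=4,fy=4)]))
E
```

```text
26.5 [ 0.4469 -0.005   0.0402] [-0.2025  0.1683  0.6057] [-179.5407    5.8728]
```

View pics/s20c.png

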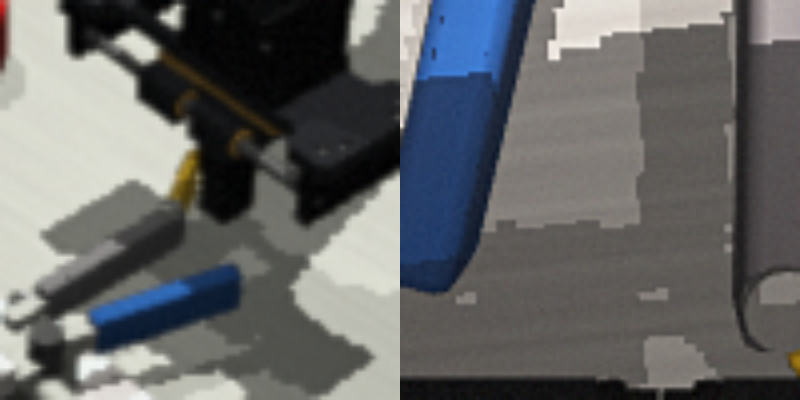

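The lock has broken: the blue grip is splayed out again, the lever has gone to −y, and the force is about zero. I'll go straight up and check everything.

Emit:
{"name": "servo_tool", "arguments": {
  "increments": [
    [[0, -0.001, 0, 0, 0, 0, -1], [0, -0.001, -0.02, 0, 0, 0, -1], [0, -0.001, -0.05, 0, 0, 0, -1], [0, -0.001, -0.08, 0, 0, 0, -1], [0, -0.001, -0.11, 0, 0, 0, -1], [0, -0.001, -0.13, 0, 0, 0, -1], [0, -0.001, -0.14, 0, 0, 0, -1], [0, -0.001, -0.14, 0, 0, 0, -1], [0, -0.001, -0.14, 0, 0, 0, -1], [0, -0.001, -0.14, 0, 0, 0, -1]]
  ]
}}

```text
time_s: 27.5
tool_pos: [0.4458, -0.0031, 0.1787]
tool_rot: [-180.0, 0.1, -5.7]
force: [0.2, -0.1, -0.4]
grip_width: 0.0003
```

```bash
python3 - <<'E'
from h import *
np.set_printoptions(precision=4,suppress=True)
d=cam('wrist','w21.png');e=cam('scene','s21.png');t=cam('top','t21.png')
o=env.get_obs(); print(o['time_s'],o['tool_pos'],o['force'])
cv2.imwrite('pics/s21c.png',np.hstack([cv2.resize(e['frame'][160:270,205:305],None,fx=4,fy=4),cv2.resize(d['frame'][0:110,190:290],None,fx=4,fy=4)]))
for a,b in (('pics/top0.png',t),('pics/scene0.png',e)):
    A=cv2.imread(a); B=b['frame']
    for n,(lo,hi) in dict(red=((0,150,60),(8,255,255)),green=((50,120,40),(75,255,255))).items():
        print(a,n,[np.round(cv2.connectedComponentsWithStats(cv2.inRange(cv2.cvtColor(I,cv2.COLOR_BGR2HSV),lo,hi))[3][1:6].ravel(),0) for I in (A,B)])
cv2.imwrite('pics/t21c.png',np.vstack([cv2.resize(cv2.imread('pics/top0.png')[120:250,110:420],None,fx=2,fy=2),cv2.resize(t['frame'][120:250,110:420],None,fx=2,fy=2)]))
E
```

```text
27.65 [ 0.4462 -0.003   0.1791] [-0.2668 -0.0811  0.1904]
pics/top0.png red [array([384., 183., 326., 228., 357., 236.]), array([384., 183., 326., 228., 356., 236.])]
pics/top0.png green [array([386., 224.]), array([386., 224.])]
pics/scene0.png red [array([227., 138., 167., 149., 243., 155., 235., 143., 176., 160.]), array([228., 139., 168., 150., 243., 156., 178., 156.])]
pics/scene0.png green [array([198., 131.]), array([199., 132.])]
```

View pics/s21c.png

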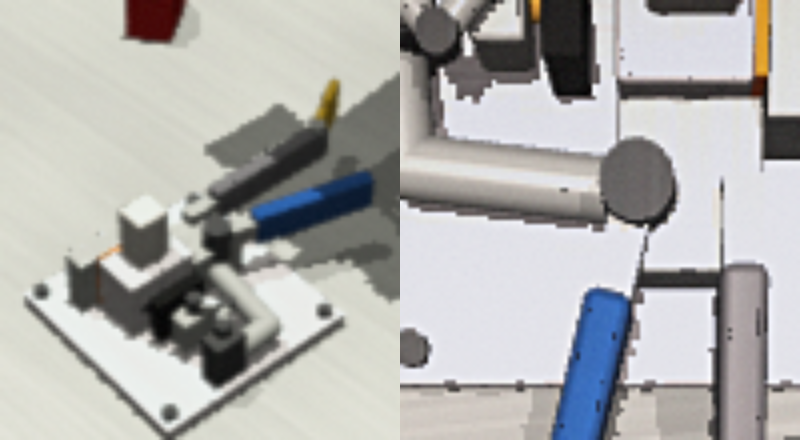

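View pics/t21c.png

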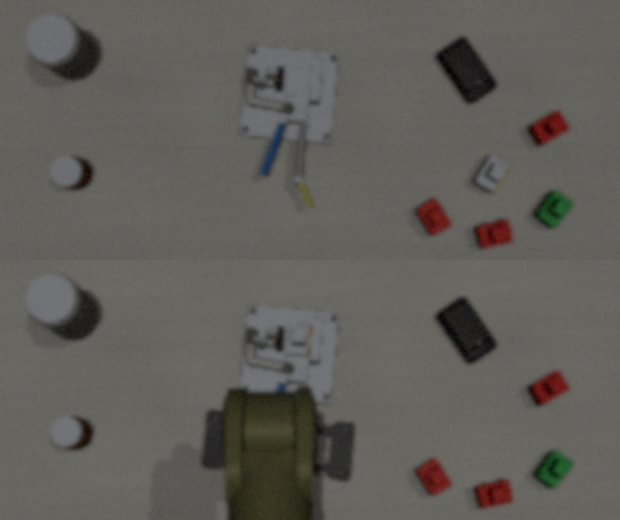

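View pics/s21.png

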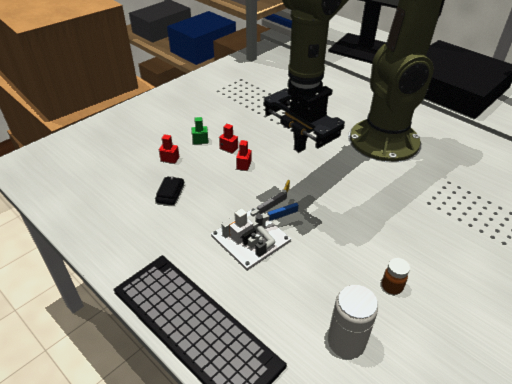

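The pliers are open and the cartridge is upright with its end on the throat. In the wrist view its gasket is still at the anvil. The jar, mouse, canister and look-alikes are where they were, and the arm is clear at z = 0.18 m. Handing in.

```bash
python3 -c "
from h import *
print(env.sign_off())"
```

```text
the job is handed in; nothing more can be done
None
```

The job is done and handed in at about 27.7 s of the 72 s allowed; no verdict was reported.

- **Placing:** I gripped the cartridge by its tab and stood it in the jaws with the gasket towards the anvil. I then pressed it on the throat with about 6 N for about a second. Part of that was bed friction, and the force stayed at 6–7 N while I eased the gasket against the anvil.
- **Locking:** I squeezed the grips with the grip force set to 14 N. They went over centre by themselves: the tool force fell to zero, the grips stood parallel at 38 mm over both, and the lever had swung across. They stayed locked with the hand off for more than 3.5 s.
- **Releasing:** I pushed the lever with closed fingers. The readings at the end of each step peaked at about 6 N, then the lock broke and the pliers sprang open.

**Last checks:** The tool force was about zero and the arm was clear above the scene. The cartridge was upright and home, with the gasket side at the anvil. The blue grip was open again and the lever had returned to its open side. The jar, mouse, canister and look-alikes showed no movement in the top and scene views.

**What disagreed:** The camera-based seat position and the tool readings differed by about 2 mm at home. I therefore found the final contacts by force rather than by position. The lever was also met several millimetres later than worked out, most likely because the fingertips are slimmer than I assumed.

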